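Pile slide cases, full ones below empty ones

TASK

Some of the look-alike closed slide cases on the bench are full of glass slides and the others are empty: lift each to feel which. Then pile all of them in one square, upright column on the small dark mat, centred on it and lined up with it, every full case below every empty one. Leave the timer and the beaker alone.

Things in the scene. Friction and masses are not known exactly. Their poses are not given: they have to be found in the camera images.
- case_a: closed grey slide case, 116 (own x) x 110 (own y) x 40 mm high; at mid-length both x sides have a full-height notch 28 deep, 56 wide, leaving a 60 mm waist to grip from above along x. Origin: centre of underside, z up. 4 or 5 of case_a..f are there (None = absent), on the bench, alike to the eye: full about 0.85 kg, empty about 0.06 kg, whatever the letter
- case_b: closed grey slide case, 116 (own x) x 110 (own y) x 40 mm high; at mid-length both x sides have a full-height notch 28 deep, 56 wide, leaving a 60 mm waist to grip from above along x. Origin: centre of underside, z up. 4 or 5 of case_a..f are there (None = absent), on the bench, alike to the eye: full about 0.85 kg, empty about 0.06 kg, whatever the letter
- case_c: closed grey slide case, 116 (own x) x 110 (own y) x 40 mm high; at mid-length both x sides have a full-height notch 28 deep, 56 wide, leaving a 60 mm waist to grip from above along x. Origin: centre of underside, z up. 4 or 5 of case_a..f are there (None = absent), on the bench, alike to the eye: full about 0.85 kg, empty about 0.06 kg, whatever the letter
- case_d: closed grey slide case, 116 (own x) x 110 (own y) x 40 mm high; at mid-length both x sides have a full-height notch 28 deep, 56 wide, leaving a 60 mm waist to grip from above along x. Origin: centre of underside, z up. 4 or 5 of case_a..f are there (None = absent), on the bench, alike to the eye: full about 0.85 kg, empty about 0.06 kg, whatever the letter
- case_e: closed grey slide case, 116 (own x) x 110 (own y) x 40 mm high; at mid-length both x sides have a full-height notch 28 deep, 56 wide, leaving a 60 mm waist to grip from above along x. Origin: centre of underside, z up. 4 or 5 of case_a..f are there (None = absent), on the bench, alike to the eye: full about 0.85 kg, empty about 0.06 kg, whatever the letter
- case_f: closed grey slide case, 116 (own x) x 110 (own y) x 40 mm high; at mid-length both x sides have a full-height notch 28 deep, 56 wide, leaving a 60 mm waist to grip from above along x. Origin: centre of underside, z up. 4 or 5 of case_a..f are there (None = absent), on the bench, alike to the eye: full about 0.85 kg, empty about 0.06 kg, whatever the letter
- mat: a thin dark rubber mat fixed to the bench, 136 mm (its own x) by 130 mm (its own y), 4 mm thick; the cases go on it with their own x along the mat's x (either way round), so that their notches look to its 130 mm sides; origin at the centre of its underside, z up
- mat_top (a point): the centre of the mat's upper face, 4 mm above the bench
- timer: a small white bench timer, 62 by 64 by 19 mm, loose, lying to the left of the mat; bystander; origin at the centre of its underside
- beaker: a clear plastic beaker, 58 mm wide, 70 mm tall, loose, standing to the left of the mat; bystander; origin at the centre of its underside

How it is judged:
At the end, for the whole second after the job is handed in: Every case that is there stands upright (within 0.06 rad) in one column on the mat, its centre within 12 mm of the mat's centre and its sides within 0.14 rad of parallel to the mat's (either way round), no full case resting above an empty one, all at rest and released (horizontal distance between each of case_a, case_b, case_c, case_d, case_e, case_f and mat_top below 0.012 m and angle between the x axis of each of case_a, case_b, case_c, case_d, case_e, case_f and the x axis of mat, either way round below 0.14 rad and angle between each of case_a, case_b, case_c, case_d, case_e, case_f's own z axis and vertical below 0.06 rad and linear speed of each of case_a, case_b, case_c, case_d, case_e, case_f below 0.02 m/s and z of each of case_a, case_b, case_c, case_d, case_e, case_f in the frame of mat_top above -0.003 m and (contact force between case_a and anything else below 14 N or contact force between case_a and anything else between 22.5 and 31.5 N or contact force between case_a and anything else between 39 and 47.8 N) and contact force between each of case_a, case_b, case_c, case_d, case_e, case_f and anything else above 0.3 N and (contact force between case_b and anything else below 14 N or contact force between case_b and anything else between 22.5 and 31.5 N or contact force between case_b and anything else between 39 and 47.8 N) and (contact force between case_c and anything else below 14 N or contact force between case_c and anything else between 22.5 and 31.5 N or contact force between case_c and anything else between 39 and 47.8 N) and (contact force between case_d and anything else below 14 N or contact force between case_d and anything else between 22.5 and 31.5 N or contact force between case_d and anything else between 39 and 47.8 N) and (contact force between case_e and anything else below 14 N or contact force between case_e and anything else between 22.5 and 31.5 N or contact force between case_e and anything else between 39 and 47.8 N) and (contact force between case_f and anything else below 14 N or contact force between case_f and anything else between 22.5 and 31.5 N or contact force between case_f and anything else between 39 and 47.8 N)); the robot touches nothing.
It fails at once if the timer is displaced by more than 40 mm (distance of timer from where it was at the start of the episode above 0.04 m).
It fails at once if the beaker is displaced by more than 40 mm or overturned (distance of beaker from where it was at the start of the episode above 0.04 m or angle between beaker's own z axis and vertical above 0.6 rad).
Of case_a, case_b, case_c, case_d, case_e, case_f only 4 to 5 are there at a start; the rules pass over those that are not, and their reading is None.
At some moment in a run one of case_a, case_b, case_c, case_d, case_e, case_f may be knocked a few centimetres aside while the robot is not near it.
It also fails if it takes over 210 s, if anything falls off the work surface, if the arm or the gripper's body presses on something with over 40 N, if the wrist force passes 120 N, or if a joint passes its speed limit or range.

ROBOT

A 6-joint arm with a two-finger parallel gripper is mounted at the origin on the work surface; the furniture and walls round the work are solid. World frame = base frame: x ahead of the robot, y to its left, z up, the work surface at z = 0. Lengths are in m, angles in rad, forces in N, time in s.
With the tool pointing down it reaches from about 0.325 to 0.925 m from the base axis. Payload 3.1 kg.
Tool frame: the origin (TCP) lies on the centre line of the jaws, within the pads' length; the fingertips stand 19 mm ahead of it and the grasp point (between the pads) is the TCP (bot.tips_ahead is the z of the fingertips in the tool frame, in m); z points along the fingers, x is the direction in which the jaws open and shut, and the axes are right-handed (so a half turn about z gives the same grasp; the last joint's range is limited). The gripper opens to 85 mm and grips with 20 to 120 N. Pads are 22 mm wide; open, the fingers measure 114 mm over their backs; the gripper's body (76 mm by 85 mm) begins 54 mm behind the grasp point. The pads swing forward as they close: fully open they stand 13 mm farther back than shut.
Start: joints at [-1.39, 0.217, 1.613, -0, 1.311, -0.112], TCP at [0.18, -0.598, 0.25] pointing down, gripper open.
Joint ranges: [-2.75, 2.75], [-0.78, 2.1], [0.31, 2.55], [-1.13, 4.27], [0.13, 2.63], [-2.58, 2.58]. Speed limits (rad/s): [2.79, 2.79, 3.14, 3.14, 3.14, 3.14].

INTERFACE

Orientations are given as [roll, pitch, yaw] about the fixed x, y, z axes, in that order (R = Rz(yaw) Ry(pitch) Rx(roll)).
In Python, from plant import bot, optics, workorder, nets gives the robot as it stands. The module is installed in compiled form; this text tells all that it offers.
- The arm moves only by the tool send_rows, never from a script. Its argument "rows" is a list of rows, each an object of numbers: "grip": the closure, from -1 (fully open) to 1 (shut), so that 0 is half open; "x", "y", "z": the shift along the tool's x, y, z in cm; "rx", "ry", "rz": the turn, a rotation vector about the tool's x, y, z in degrees. A call has 1 to 20 rows; each row shifts and turns the pose as measured when the row begins, along the tool's axes as they then stand; what a row does not reach is not made up. A row lasts 1/8 s, in which the tool goes at most 62.5 mm and 10.7 degrees, less where a joint would pass 70% of its speed; a pose out of reach is approached as far as the arm can. A call is refused whole if a number of a shift passes 6.25 or a number of a turn 10.7, either way. A call with a gripper value outside its range is refused whole. The fingers move at their own pace and stop on an object; "force" is the grip in N (left out, the last holds). Time passes only in rows, so rows that do not move let the fingers close. It gives the time, the measured TCP pose, the force and the opening at its end, in the units of the state.
- bot.get_obs(): the state, without advancing time (a new reading comes with each control period).
- optics.snapshot(name): name is "side" or "top"; returns a dict with "color" (480x640x3 uint8, blue, green, red), "range_z" (480x640 float32, m along the optical axis (not along the pixel's ray), 0 where there is no reading), "fov_y" (degrees; the focal length in pixels is half the picture's height over the tangent of half this angle, whatever the lens; pixels are square), "cx", "cy" (the principal point, pixels), "world_from_camera" (4x4, takes a point from camera to world coordinates). Camera axes: x right, y down, z forward; pixel columns grow to the right and rows downward; lengths in m; the calibration is good to about 2 mm. A picture is of the moment at which its call begins.
- workorder.sign_off(): hands the job in, once; it reports no verdict.
Trained networks look in the newest picture that a camera, given by its name, has taken for a name from the list of things; names that differ only in an ending like _2 or _b are one class to them, and where a whole thing is asked for, a point or a joint stands for the part that bears it (a point fixed in the world has none). Each returns a list of dicts, best first, with "confidence" (0 to 1); they miss things now and then, are a little off and sometimes report something else, mostly with a low value. They report only what shows in the picture. A call takes as long as a camera call.
- nets.recognise(camera, target): "extent" ([centre column, centre row, width, height] in pixels, round what is visible of it).
The state is a dict: "t": time; "joint_pos": joint angles; "qvel": joint speeds; "effort": joint torques, N m; "ee_pos": TCP position; "eef_rot": TCP orientation; "contact_force": force on the tool from outside, world axes, zero at the start; "ft_torque": the same for the moment, N m; "finger_gap": opening from 0.0 (shut) to 1.0 (fully open).
Only numpy, scipy, OpenCV 4.12 (cv2) and the standard library are available. Lean on these libraries where they do the work, as an engineer would, in place of code of your own. Each camera call takes 0.05 s, during which the arm holds its last target. There are 200 camera calls.

## Working session

There is one attempt and no reset: what is moved stays moved. The work goes in short steps, Python scripts to look and compute and a tool call to move; the robot and the scene stay as the last step left them, time stands still between calls to the robot, and variables do not carry over. Pictures are saved under pics/ and viewed, about 12 in all and at most 16, crops included, and the job is handed in when it is done.

Besides the shell and the picture viewer there is one more tool, called in YAML: its name, and indented under it one key for each argument. send_rows: Moves the arm, as the interface text tells. Its arguments: {"type":"object","properties":{"rows":{"type":"array"},"force":{"type":"number"}},"required":["rows"]}

```bash
mkdir -p pics
cat > h.py <<'E'
import numpy as np, cv2
from plant import bot, optics, workorder, nets
def cloud(name):
    s=optics.snapshot(name); d=s["range_z"]; h,w=d.shape
    f=h/2/np.tan(np.radians(s["fov_y"])/2)
    v,u=np.mgrid[:h,:w]
    P=np.stack([(u-s["cx"])/f*d,(v-s["cy"])/f*d,d,np.ones_like(d)],-1)@np.array(s["world_from_camera"]).T
    P=P[...,:3].copy(); P[d==0]=np.nan
    return s,P,f
E
python3 - <<'E'
from h import *
print(bot.get_obs(), bot.tips_ahead)
for n in ("top","side"):
    s,P,f=cloud(n); cv2.imwrite(f"pics/{n}0.png",s["color"]); np.save(f"{n}0.npy",P)
    print(n,f,np.round(s["world_from_camera"],3).tolist(),np.nanmin(P,(0,1)),np.nanmax(P,(0,1)))
    for t in ("case_a","mat","timer","beaker"):
        print(t,[(np.round(r["extent"]).tolist(),round(r["confidence"],2)) for r in nets.recognise(n,t)])
E
```

```text
{'t': 0.0, 'joint_pos': array([-1.39018112e+00,  2.17761050e-01,  1.61492227e+00, -3.18833904e-05,
        1.31130988e+00, -1.12218655e-01]), 'qvel': array([ 0.00043738,  0.00082105,  0.00010167, -0.00042617,  0.00024744,
       -0.00150829]), 'effort': array([ 9.53882845e-04, -3.96839440e+01, -3.03851724e+01, -3.85727375e-06,
        9.81481659e-03, -9.30784324e-06]), 'ee_pos': array([ 0.18027911, -0.59763123,  0.24897014]), 'eef_rot': array([-3.14135443e+00,  2.38889806e-03, -1.27795396e+00]), 'contact_force': array([0.97148788, 0.07215115, 0.58406555]), 'ft_torque': array([ 0.02019063, -0.0785711 ,  0.02805719]), 'finger_gap': 1.002710925725775} 0.019
top 487.87418292805336 [[-0.026, -0.987, 0.156, 0.397], [-1.0, 0.027, 0.005, 0.119], [-0.009, -0.156, -0.988, 1.0], [0.0, 0.0, 0.0, 1.0]] [-0.14721792 -1.07330395 -0.7722407 ] [0.96535759 0.48298145 0.61599427]
case_a [([474.0, 212.0, 68.0, 69.0], 0.96), ([326.0, 209.0, 59.0, 63.0], 0.77), ([403.0, 208.0, 58.0, 65.0], 0.72), ([482.0, 291.0, 64.0, 57.0], 0.69), ([411.0, 296.0, 62.0, 61.0], 0.64)]
mat [([233.0, 263.0, 73.0, 75.0], 0.68)]
timer []
beaker [([168.0, 233.0, 40.0, 34.0], 0.92)]
side 514.9870684157999 [[0.931, -0.319, 0.18, 0.364], [-0.366, -0.804, 0.469, -0.359], [-0.005, -0.502, -0.865, 0.917], [0.0, 0.0, 0.0, 1.0]] [-0.08964419 -0.48065896 -0.76614959] [1.00679795 0.4881847  0.64539877]
case_a [([358.0, 244.0, 72.0, 64.0], 0.78), ([336.0, 420.0, 89.0, 92.0], 0.78), ([392.0, 308.0, 84.0, 81.0], 0.77), ([421.0, 381.0, 95.0, 92.0], 0.68), ([301.0, 346.0, 86.0, 81.0], 0.67)]
mat [([277.0, 192.0, 82.0, 64.0], 0.56)]
timer []
beaker [([280.0, 128.0, 31.0, 36.0], 0.93)]
```

View pics/top0.png

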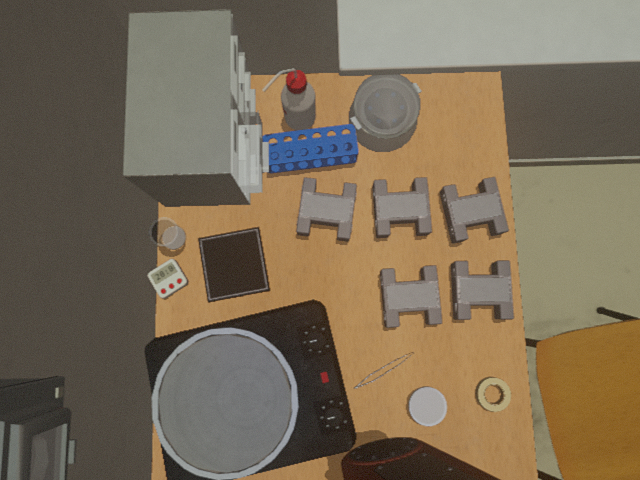

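View pics/side0.png

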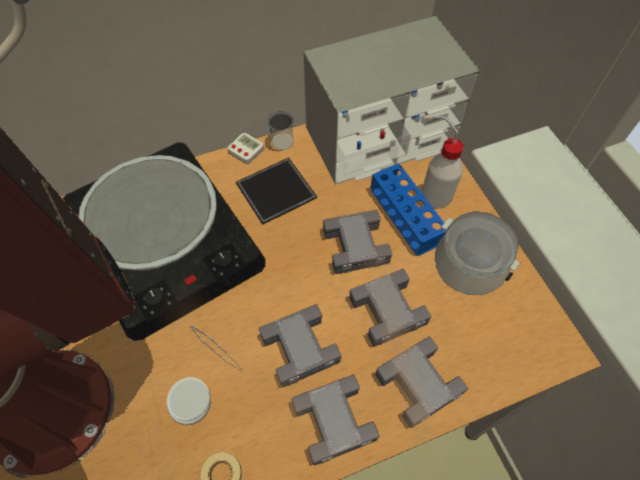

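Five cases, arranged in rows of three and two. In the top view they are at about (326,209), (403,208), (474,212), (482,291) and (411,296). The mat is at (233,263), and the beaker and timer are to its left at (168,235) and (168,279). Next I measure the poses.

```bash
cat >> h.py <<'E'
def yawx(v): # axis angle into (-pi/2,pi/2]
    return (v+np.pi/2)%np.pi-np.pi/2
def topface(P,z0,z1,box=None):
    """components of points with z in [z0,z1], rastered 1mm in world xy -> list (x,y,yaw,dims,z)"""
    m=(P[...,2]>z0)&(P[...,2]<z1)&(P[...,0]>.1)&(P[...,0]<.85)&(P[...,1]>-.45)&(P[...,1]<.6)
    if box is not None: m&=box
    m=cv2.morphologyEx(m.astype(np.uint8),cv2.MORPH_OPEN,np.ones((3,3)))
    n,lab,st,_=cv2.connectedComponentsWithStats(m,connectivity=4)
    out=[]
    for i in range(1,n):
        if st[i,4]<500: continue
        q=P[lab==i]; xy=(q[:,:2]*1000).astype(np.float32)
        (cx,cy),(w,h),a=cv2.minAreaRect(xy); a=np.radians(a)
        c=np.array([cx,cy]); zmed=np.median(q[:,2])
        # axis with gap at notch: count points in notch strips
        cnt=[]
        for t in (a,a+np.pi/2):
            e=np.array([np.cos(t),np.sin(t)]); d=xy-c; al=np.abs(d@e); pe=np.abs(d@np.array([-e[1],e[0]]))
            cnt.append(((al>35)&(pe<22)).sum())
        t=a if cnt[0]<cnt[1] else a+np.pi/2
        out.append((np.round(c/1000,4).tolist(),round(float(yawx(t)),3),[round(w),round(h)],round(float(zmed),4),int(st[i,4]),cnt,(np.round(xy.mean(0)/1000,4)).tolist()))
    return out
E
python3 - <<'E'
from h import *
for n in ("top","side"):
    P=np.load(n+"0.npy"); C=cv2.imread(f"pics/{n}0.png")
    print(n); 
    for o in topface(P,.034,.047): print(o)
    u,v,w,h={"top":(233,263,90,90),"side":(277,192,100,84)}[n]
    b=np.zeros(P.shape[:2],bool); b[v-h//2:v+h//2,u-w//2:u+w//2]=1
    print("mat",topface(P,-.01,.015,b&(C.max(2)<75)))
    H,W=b.shape
    u,v=(168,279) if n=="top" else (245,147); print("timer",P[v,u])
    u,v=(173,240) if n=="top" else (282,140); print("beaker",P[v,u])
P=np.load("top0.npy"); q=P[60:205,125:265]; q=q[q[...,2]>.1]; print("cabinet",np.percentile(q,[1,50,99],0).round(3))
E
```

```text
top
([0.6255, -0.0489], 0.025, [117, 111], 0.0385, 2274, [np.int64(0), np.int64(413)], [0.6245999932289124, -0.04839999973773956])
([0.6158, -0.1958], 0.161, [116, 112], 0.0386, 2302, [np.int64(0), np.int64(418)], [0.6148999929428101, -0.19519999623298645])
([0.6258, 0.1047], -0.154, [110, 115], 0.0385, 2238, [np.int64(408), np.int64(0)], [0.6248000264167786, 0.10490000247955322])
([0.4525, -0.1994], -0.022, [111, 116], 0.0387, 2450, [np.int64(462), np.int64(0)], [0.45170000195503235, -0.19900000095367432])
([0.4441, -0.057], 0.035, [116, 111], 0.0387, 2456, [np.int64(0), np.int64(461)], [0.44350001215934753, -0.056699998676776886])
mat [([0.5208, 0.3005], -1.406, [121, 115], 0.0028, 3158, [np.int64(511), np.int64(439)], [0.5199999809265137, 0.3005000054836273])]
timer [0.49110751 0.42960823 0.01708116]
beaker [0.56217699 0.40584739 0.06675009]
side
([0.6269, 0.1059], -0.166, [113, 117], 0.0402, 2143, [np.int64(396), np.int64(0)], [0.6254000067710876, 0.10279999673366547])
([0.3019, 0.0946], -1.361, [276, 11], 0.0406, 668, [np.int64(492), np.int64(0)], [0.2962999939918518, 0.09149999916553497])
([0.6257, -0.0477], 0.034, [116, 113], 0.0403, 2621, [np.int64(0), np.int64(493)], [0.6247000098228455, -0.050700001418590546])
([0.4446, -0.0558], 0.043, [116, 112], 0.0401, 2942, [np.int64(0), np.int64(537)], [0.44359999895095825, -0.05869999900460243])
([0.6167, -0.1947], 0.157, [117, 112], 0.0401, 3299, [np.int64(0), np.int64(600)], [0.6152999997138977, -0.19699999690055847])
([0.4532, -0.1985], -0.019, [112, 116], 0.04, 3651, [np.int64(678), np.int64(0)], [0.4521999955177307, -0.20110000669956207])
mat [([0.5213, 0.3015], -1.428, [123, 121], 0.0047, 2398, [np.int64(385), np.int64(357)], [0.5206000208854675, 0.3001999855041504])]
timer [0.49272903 0.42952135 0.01579443]
beaker [0.57292549 0.39966549 0.03713454]
cabinet [[0.646 0.23  0.106]
 [0.733 0.345 0.218]
 [0.863 0.48  0.221]]
```

```bash
cat >> h.py <<'E'
def plan(x,y,z,yaw,n=None):
    """rows (tool axes, cm/deg) from the measured pose to a tool-down pose, evenly split"""
    import math
    from scipy.spatial.transform import Rotation as R
    o=bot.get_obs(); p=o["ee_pos"]; R0=R.from_euler("xyz",o["eef_rot"]); R1=R.from_euler("xyz",[np.pi,0,yaw])
    if abs((R0.inv()*R1).magnitude())>np.pi/2: R1=R.from_euler("xyz",[np.pi,0,yaw+np.pi])
    d=np.array([x,y,z])-p; rv=(R0.inv()*R1).as_rotvec()
    if n is None: n=max(1,math.ceil(np.linalg.norm(d)/.05),math.ceil(np.degrees(np.linalg.norm(rv))/9))
    Rc=R0
    rows=[]
    for i in range(n):
        s=Rc.inv().apply(d/n)*100; r=np.degrees(rv/n)
        rows.append({k:round(float(v),2) for k,v in zip(("x","y","z","rx","ry","rz"),[*s,*r]) if abs(v)>=.005})
        Rc=Rc*R.from_rotvec(rv/n)
    print("rows",n); print(rows)
E
python3 - <<'E'
from h import *
for n,(u,v,w,h) in {"top":(233,263,90,90),"side":(277,192,100,84)}.items():
    P=np.load(n+"0.npy"); C=cv2.imread(f"pics/{n}0.png")
    b=np.zeros(P.shape[:2],bool); b[v-h//2:v+h//2,u-w//2:u+w//2]=1
    # not wood: wood is strongly orange (R-B large)
    m=b&((C[...,2].astype(int)-C[...,0])<45)&(P[...,2]<.02)
    m=cv2.morphologyEx(m.astype(np.uint8),cv2.MORPH_OPEN,np.ones((3,3)))
    k,lab,st,_=cv2.connectedComponentsWithStats(m); i=1+np.argmax(st[1:,4])
    q=(P[lab==i][:,:2]*1000).astype(np.float32); print(n,cv2.minAreaRect(q),q.mean(0))
plan(.4525,-.199,.13,-.02)
s,P,f=cloud("top")
for o in topface(P,.034,.047): print(o[:3])
E
```

```text
top ((520.3772583007812, 300.0506591796875), (134.8542022705078, 128.95584106445312), 9.222827911376953) [519.30426 299.75073]
side ((520.7969970703125, 299.7242431640625), (134.5341796875, 132.29652404785156), 9.376147270202637) [519.7446  297.61792]
rows 10
[{'x': -3.04, 'y': -3.76, 'z': 1.2, 'rz': -7.21}, {'x': -2.54, 'y': -4.11, 'z': 1.2, 'rz': -7.21}, {'x': -2.01, 'y': -4.4, 'z': 1.2, 'rz': -7.21}, {'x': -1.44, 'y': -4.61, 'z': 1.2, 'rz': -7.21}, {'x': -0.85, 'y': -4.76, 'z': 1.2, 'rz': -7.21}, {'x': -0.25, 'y': -4.83, 'z': 1.2, 'rz': -7.21}, {'x': 0.36, 'y': -4.82, 'z': 1.2, 'rz': -7.21}, {'x': 0.96, 'y': -4.74, 'z': 1.2, 'rz': -7.21}, {'x': 1.55, 'y': -4.58, 'z': 1.2, 'rz': -7.21}, {'x': 2.11, 'y': -4.35, 'z': 1.2, 'rz': -7.21}]
([0.6259, 0.1047], -0.164, [110, 117])
([0.6254, -0.0491], 0.027, [116, 110])
([0.6156, -0.1956], 0.168, [116, 111])
([0.4524, -0.1997], -0.013, [111, 115])
([0.4439, -0.0568], 0.042, [116, 111])
```

send_rows:
  rows:
    - {"x": -3.0, "y": -3.8, "z": 1.2, "rz": -7.2, "grip": -1}
    - {"x": -2.5, "y": -4.1, "z": 1.2, "rz": -7.2, "grip": -1}
    - {"x": -2.0, "y": -4.4, "z": 1.2, "rz": -7.2, "grip": -1}
    - {"x": -1.4, "y": -4.6, "z": 1.2, "rz": -7.2, "grip": -1}
    - {"x": -0.9, "y": -4.8, "z": 1.2, "rz": -7.2, "grip": -1}
    - {"x": -0.3, "y": -4.8, "z": 1.2, "rz": -7.2, "grip": -1}
    - {"x": 0.4, "y": -4.8, "z": 1.2, "rz": -7.2, "grip": -1}
    - {"x": 1.0, "y": -4.7, "z": 1.2, "rz": -7.2, "grip": -1}
    - {"x": 1.6, "y": -4.6, "z": 1.2, "rz": -7.2, "grip": -1}
    - {"x": 2.1, "y": -4.4, "z": 1.2, "rz": -7.2, "grip": -1}
    - {"grip": -1}
    - {"grip": -1}

```text
schema error: expected keys grip, x, y, z, rx, ry, rz
```

Run:
```python
from h import *
o=bot.get_obs(); print(o["t"],o["ee_pos"],o["eef_rot"],o["contact_force"])
plan(.4528,-.1993,.13,-.018,1)
```

```text
0.55 [ 0.18041391 -0.59838224  0.25028294] [-3.14157152e+00  3.51788684e-05 -1.27800795e+00] [-0.19768573  0.46790423 -0.19208328]
rows 1
[{'x': -30.35, 'y': -37.6, 'z': 12.03, 'rz': -72.19}]
```

send_rows:
  rows:
    - {"grip": -1, "x": -3.8, "y": -4.7, "z": 1.5, "rx": 0, "ry": 0, "rz": -9}
    - {"grip": -1, "x": -3.0, "y": -5.2, "z": 1.5, "rx": 0, "ry": 0, "rz": -9}
    - {"grip": -1, "x": -2.2, "y": -5.6, "z": 1.5, "rx": 0, "ry": 0, "rz": -9}
    - {"grip": -1, "x": -1.3, "y": -5.9, "z": 1.5, "rx": 0, "ry": 0, "rz": -9}
    - {"grip": -1, "x": -0.3, "y": -6.0, "z": 1.5, "rx": 0, "ry": 0, "rz": -9}
    - {"grip": -1, "x": 0.6, "y": -6.0, "z": 1.5, "rx": 0, "ry": 0, "rz": -9}
    - {"grip": -1, "x": 1.5, "y": -5.8, "z": 1.5, "rx": 0, "ry": 0, "rz": -9}
    - {"grip": -1, "x": 2.4, "y": -5.5, "z": 1.5, "rx": 0, "ry": 0, "rz": -9}
    - {"grip": -1, "x": 0, "y": 0, "z": 0, "rx": 0, "ry": 0, "rz": 0}
    - {"grip": -1, "x": 0, "y": 0, "z": 0, "rx": 0, "ry": 0, "rz": 0}

```text
t: 1.8
ee_pos: [0.4489, -0.1927, 0.1305]
eef_rot: [3.13, -0.007, 0.018]
contact_force: [0.6, -0.8, -0.5]
finger_gap: 1.003
```

Run:
```python
from h import *
o=bot.get_obs(); print(o["t"],o["ee_pos"],o["eef_rot"],o["contact_force"])
plan(.4528,-.1993,.13,-.018,1)
```

```text
1.8 [ 0.44888954 -0.19266546  0.13050921] [ 3.12984183 -0.00704833  0.01777968] [ 0.61476706 -0.7965796  -0.4881145 ]
rows 1
[{'x': 0.38, 'y': 0.67, 'z': 0.06, 'rx': 0.67, 'ry': -0.42, 'rz': 2.05}]
```

send_rows:
  force: 60
  rows:
    - {"grip": -1, "x": 0.4, "y": 0.7, "z": 0, "rx": 0.7, "ry": -0.4, "rz": 2}
    - {"grip": -1, "x": 0, "y": 0, "z": 4, "rx": 0, "ry": 0, "rz": 0}
    - {"grip": -1, "x": 0, "y": 0, "z": 4, "rx": 0, "ry": 0, "rz": 0}
    - {"grip": -1, "x": 0, "y": 0, "z": 2, "rx": 0, "ry": 0, "rz": 0}
    - {"grip": -1, "x": 0, "y": 0, "z": 0, "rx": 0, "ry": 0, "rz": 0}
    - {"grip": 1, "x": 0, "y": 0, "z": 0, "rx": 0, "ry": 0, "rz": 0}
    - {"grip": 1, "x": 0, "y": 0, "z": 0, "rx": 0, "ry": 0, "rz": 0}
    - {"grip": 1, "x": 0, "y": 0, "z": 0, "rx": 0, "ry": 0, "rz": 0}
    - {"grip": 1, "x": 0, "y": 0, "z": 0, "rx": 0, "ry": 0, "rz": 0}
    - {"grip": 1, "x": 0, "y": 0, "z": 0, "rx": 0, "ry": 0, "rz": 0}

```text
t: 3.05
ee_pos: [0.4589, -0.216, 0.0374]
eef_rot: [3.132, -0.016, -0.043]
contact_force: [0.1, 0.5, -0.4]
finger_gap: 0.686
```

Run:
```python
from h import *
for i in range(2):
    s,P,f=cloud("top"); o=bot.get_obs(); print(o["t"],o["ee_pos"],o["eef_rot"],o["contact_force"],o["qvel"])
for q in topface(P,.034,.047): print(q[:3])
cv2.imwrite("pics/t1.png",s["color"][150:400,280:580])
```

```text
3.1 [ 0.45892119 -0.21595226  0.03733152] [ 3.13210152 -0.01641001 -0.04269755] [ 0.25267151 -0.39118919 -0.66870485] [ 8.09443307e-04  6.63749844e-03 -1.27906442e-03  5.64948011e-04
 -8.91263889e-04 -1.45776399e-06]
3.15 [ 0.4588291  -0.21589342  0.03720276] [ 3.13224881 -0.01615824 -0.04270614] [-0.034871   -0.35043004 -0.18934774] [0.00032828 0.00401127 0.00285086 0.00210855 0.00076769 0.00082848]
([0.6253, -0.049], 0.035, [116, 111])
([0.616, -0.1959], 0.157, [116, 111])
([0.6261, 0.1045], -0.161, [110, 116])
([0.4596, -0.1809], 1.545, [70, 114])
([0.4438, -0.0569], 0.041, [116, 111])
```

View pics/t1.png

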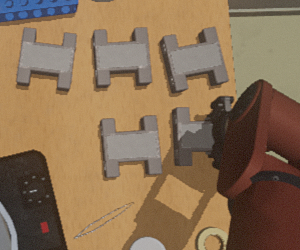

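The pads closed about 16 mm off-centre along the case's y. I'll open, correct and check how a small row behaves before regripping.

send_rows:
  rows:
    - {"grip": -1, "x": 0, "y": 0, "z": 0, "rx": 0, "ry": 0, "rz": 0}
    - {"grip": -1, "x": 0, "y": 0, "z": 0, "rx": 0, "ry": 0, "rz": 0}
    - {"grip": -1, "x": 0, "y": 0, "z": 0, "rx": 0, "ry": 0, "rz": 0}
    - {"grip": -1, "x": 0, "y": -1.6, "z": 0, "rx": 0, "ry": 0, "rz": 0}
    - {"grip": -1, "x": 0, "y": 0, "z": 0, "rx": 0, "ry": 0, "rz": 0}

```text
t: 3.78
ee_pos: [0.4593, -0.1984, 0.0368]
eef_rot: [3.133, -0.016, -0.043]
contact_force: [-0.1, 0.1, -0.8]
finger_gap: 1.002
```

Run:
```python
from h import *
o=bot.get_obs(); print(o["t"],o["ee_pos"],o["eef_rot"],o["contact_force"],o["qvel"])
for n in ("top","side"):
    s,P,f=cloud(n)
    for q in topface(P,.034,.047): print(n,q[:3])
o=bot.get_obs(); print(o["t"],o["ee_pos"],o["eef_rot"],o["contact_force"],o["qvel"])
```

```text
3.775 [ 0.45934119 -0.19842466  0.0368134 ] [ 3.13293525 -0.01557578 -0.04280338] [-0.11591316  0.11622752 -0.81575939] [-0.01301932  0.00195282 -0.02044145 -0.00996688 -0.01277098  0.00147261]
top ([0.6255, -0.0489], 0.031, [116, 111])
top ([0.6162, -0.1957], 0.16, [116, 111])
top ([0.6263, 0.1047], -0.159, [110, 116])
top ([0.4602, -0.1726], 1.556, [53, 114])
top ([0.4438, -0.057], 0.04, [116, 111])
side ([0.6269, 0.1055], -0.158, [112, 116])
side ([0.6256, -0.0478], 0.026, [116, 111])
side ([0.4283, -0.0489], -0.547, [93, 81])
side ([0.6165, -0.1949], 0.163, [117, 112])
side ([0.4599, -0.2297], 1.559, [52, 116])
3.875 [ 0.45991353 -0.19950276  0.03718885] [ 3.13187811 -0.01678838 -0.04314703] [ 0.02936126 -0.36228463  0.66957746] [-0.00901421  0.00347865 -0.00832026  0.00011479 -0.00123435 -0.00030749]
```

send_rows:
  rows:
    - {"grip": -1, "x": 0, "y": 0.1, "z": 0.7, "rx": 0.5, "ry": -0.9, "rz": -1.5}
    - {"grip": -1, "x": 0, "y": 0, "z": 0, "rx": 0, "ry": 0, "rz": 0}
    - {"grip": 1, "x": 0, "y": 0, "z": 0, "rx": 0, "ry": 0, "rz": 0}
    - {"grip": 1, "x": 0, "y": 0, "z": 0, "rx": 0, "ry": 0, "rz": 0}
    - {"grip": 1, "x": 0, "y": 0, "z": 0, "rx": 0, "ry": 0, "rz": 0}
    - {"grip": 1, "x": 0, "y": 0, "z": 0, "rx": 0, "ry": 0, "rz": 0}
    - {"grip": 1, "x": 0, "y": 0, "z": 0, "rx": 0, "ry": 0, "rz": 0}

```text
t: 4.75
ee_pos: [0.4604, -0.2014, 0.03]
eef_rot: [3.14, -0.0, -0.016]
contact_force: [0.8, -0.7, -1.0]
finger_gap: 0.689
```

send_rows:
  rows:
    - {"grip": 1, "x": 0, "y": 0, "z": -1.5, "rx": 0, "ry": 0, "rz": 0}
    - {"grip": 1, "x": 0, "y": 0, "z": -1.5, "rx": 0, "ry": 0, "rz": 0}
    - {"grip": 1, "x": 0, "y": 0, "z": 0, "rx": 0, "ry": 0, "rz": 0}
    - {"grip": 1, "x": 0, "y": 0, "z": 0, "rx": 0, "ry": 0, "rz": 0}
    - {"grip": 1, "x": 0, "y": 0, "z": 0, "rx": 0, "ry": 0, "rz": 0}
    - {"grip": 1, "x": 0, "y": 0, "z": 0, "rx": 0, "ry": 0, "rz": 0}

```text
t: 5.5
ee_pos: [0.4605, -0.2014, 0.0627]
eef_rot: [3.14, -0.001, -0.016]
contact_force: [-0.5, -0.4, -0.4]
finger_gap: 0.692
```

First case feels empty. I'll set it back and go to the next.

send_rows:
  rows:
    - {"grip": 1, "x": 0, "y": 0, "z": 2.0, "rx": 0, "ry": 0, "rz": 0}
    - {"grip": 1, "x": 0, "y": 0, "z": 1.0, "rx": 0, "ry": 0, "rz": 0}
    - {"grip": 1, "x": 0, "y": 0, "z": 0.2, "rx": 0, "ry": 0, "rz": 0}
    - {"grip": -1, "x": 0, "y": 0, "z": 0, "rx": 0, "ry": 0, "rz": 0}
    - {"grip": -1, "x": 0, "y": 0, "z": 0, "rx": 0, "ry": 0, "rz": 0}
    - {"grip": -1, "x": 0, "y": 0, "z": 0, "rx": 0, "ry": 0, "rz": 0}
    - {"grip": -1, "x": 0, "y": 0, "z": -4, "rx": 0, "ry": 0, "rz": 0}
    - {"grip": -1, "x": 0, "y": 0, "z": -4, "rx": 0, "ry": 0, "rz": 0}
    - {"grip": -1, "x": -0.4, "y": -3.6, "z": 0, "rx": 0, "ry": 0, "rz": -1}
    - {"grip": -1, "x": -0.4, "y": -3.6, "z": 0, "rx": 0, "ry": 0, "rz": -1}
    - {"grip": -1, "x": -0.4, "y": -3.6, "z": 0, "rx": 0, "ry": 0, "rz": -1}
    - {"grip": -1, "x": -0.4, "y": -3.6, "z": 0, "rx": 0, "ry": 0, "rz": 0}
    - {"grip": -1, "x": 0, "y": 0, "z": 0, "rx": 0, "ry": 0, "rz": 0}
    - {"grip": -1, "x": 0, "y": 0, "z": 0, "rx": 0, "ry": 0, "rz": 0}
    - {"grip": -1, "x": 0, "y": 0, "z": 0, "rx": 0, "ry": 0, "rz": 0}
    - {"grip": -1, "x": 0, "y": 0, "z": 0, "rx": 0, "ry": 0, "rz": 0}

```text
t: 7.5
ee_pos: [0.4464, -0.0575, 0.1164]
eef_rot: [3.135, -0.011, 0.035]
contact_force: [-0.4, 0.5, -0.0]
finger_gap: 1.001
```

Run:
```python
from h import *
o=bot.get_obs(); print(o["t"],o["ee_pos"],o["eef_rot"],o["contact_force"],o["qvel"])
for n in ("top","side"):
    s,P,f=cloud(n)
    for q in topface(P,.034,.047): print(n,q[:3])
plan(.4441,-.0563,.1,.04,1)
```

```text
7.5 [ 0.44643636 -0.05752155  0.11637775] [ 3.13532098 -0.01073751  0.03504469] [-0.35758382  0.54018998 -0.03365714] [-0.00960331  0.0045371  -0.0056643  -0.00015295  0.00067645 -0.00213066]
top ([0.6259, 0.1047], -0.164, [110, 116])
top ([0.6251, -0.0489], 0.027, [117, 110])
top ([0.6157, -0.1959], 0.161, [116, 111])
top ([0.4425, -0.0281], -1.535, [116, 53])
side ([0.6268, 0.1054], -0.166, [112, 117])
side ([0.6253, -0.0478], 0.029, [116, 112])
side ([0.4448, -0.0641], 0.047, [116, 94])
side ([0.6164, -0.1945], 0.163, [116, 112])
side ([0.4616, -0.2008], -0.01, [112, 116])
rows 1
[{'x': -0.24, 'y': -0.12, 'z': 1.63, 'rx': 0.35, 'ry': -0.61, 'rz': -0.28}]
```

send_rows:
  rows:
    - {"grip": -1, "x": -0.2, "y": -0.1, "z": 0, "rx": 0.4, "ry": -0.6, "rz": -0.3}
    - {"grip": -1, "x": 0, "y": 0, "z": 3, "rx": 0, "ry": 0, "rz": 0}
    - {"grip": -1, "x": 0, "y": 0, "z": 3, "rx": 0, "ry": 0, "rz": 0}
    - {"grip": -1, "x": 0, "y": 0, "z": 2, "rx": 0, "ry": 0, "rz": 0}
    - {"grip": -1, "x": 0, "y": 0, "z": 0.5, "rx": 0, "ry": 0, "rz": 0}
    - {"grip": -1, "x": 0, "y": 0, "z": 0, "rx": 0, "ry": 0, "rz": 0}
    - {"grip": -1, "x": 0, "y": 0, "z": 0, "rx": 0, "ry": 0, "rz": 0}

```text
t: 8.48
ee_pos: [0.4468, -0.0581, 0.0312]
eef_rot: [-3.141, -0.003, 0.039]
contact_force: [0.0, -0.5, -0.6]
finger_gap: 0.999
```

send_rows:
  rows:
    - {"grip": 1, "x": -0.2, "y": -0.1, "z": 0.1, "rx": 0, "ry": 0, "rz": 0}
    - {"grip": 1, "x": 0, "y": 0, "z": 0, "rx": 0, "ry": 0, "rz": 0}
    - {"grip": 1, "x": 0, "y": 0, "z": 0, "rx": 0, "ry": 0, "rz": 0}
    - {"grip": 1, "x": 0, "y": 0, "z": 0, "rx": 0, "ry": 0, "rz": 0}
    - {"grip": 1, "x": 0, "y": 0, "z": 0, "rx": 0, "ry": 0, "rz": 0}
    - {"grip": 1, "x": 0, "y": 0, "z": -1.5, "rx": 0, "ry": 0, "rz": 0}
    - {"grip": 1, "x": 0, "y": 0, "z": -1.5, "rx": 0, "ry": 0, "rz": 0}
    - {"grip": 1, "x": 0, "y": 0, "z": 0, "rx": 0, "ry": 0, "rz": 0}
    - {"grip": 1, "x": 0, "y": 0, "z": 0, "rx": 0, "ry": 0, "rz": 0}
    - {"grip": 1, "x": 0, "y": 0, "z": 0, "rx": 0, "ry": 0, "rz": 0}
    - {"grip": 1, "x": 0, "y": 0, "z": 0, "rx": 0, "ry": 0, "rz": 0}

```text
t: 9.85
ee_pos: [0.4462, -0.0575, 0.0649]
eef_rot: [3.14, -0.008, 0.04]
contact_force: [0.7, -0.6, -0.8]
finger_gap: 0.687
```

Run:
```python
from h import *
s,P,f=cloud("side")
for q in topface(P,.05,.09): print(q)
o=bot.get_obs(); print(o["contact_force"],o["effort"])
plan(.6255,-.0484,.0649,.028,1)
```

```text
([0.4431, 0.4814], -1.568, [431, 11], 0.0711, 2411, [np.int64(2011), np.int64(0)], [0.4390000104904175, 0.4814000129699707])
([0.7328, 0.2998], 1.511, [46, 125], 0.0769, 733, [np.int64(0), np.int64(322)], [0.729200005531311, 0.2994999885559082])
([0.3284, 0.4082], -1.358, [98, 96], 0.0655, 1031, [np.int64(115), np.int64(74)], [0.33399999141693115, 0.4147999882698059])
([0.7559, 0.1296], 0.095, [69, 202], 0.0563, 2098, [np.int64(0), np.int64(806)], [0.7554000020027161, 0.12950000166893005])
([0.3942, 0.1667], 0.867, [56, 111], 0.0611, 941, [np.int64(0), np.int64(233)], [0.39430001378059387, 0.17020000517368317])
([0.7871, -0.038], 0.537, [62, 136], 0.0674, 893, [np.int64(0), np.int64(398)], [0.7782999873161316, -0.050200000405311584])
([0.2126, 0.1795], 0.21, [141, 215], 0.061, 4385, [np.int64(389), np.int64(896)], [0.19709999859333038, 0.1453000009059906])
([0.4483, -0.0825], -1.529, [116, 60], 0.0731, 1912, [np.int64(339), np.int64(0)], [0.447299987077713, -0.09059999883174896])
[ 0.11416085  0.61121198 -0.78790856] [-8.80562857e-04 -2.77589357e+01 -2.34512454e+01  4.58773648e-03
 -3.74288787e-02 -6.56174848e-06]
rows 1
[{'x': 17.95, 'y': -0.2, 'z': 0.13, 'rx': 0.06, 'ry': -0.44, 'rz': 0.67}]
```

Second is empty too; it's visibly lifted to 73 mm with 0.8 N. Set back, next.

send_rows:
  rows:
    - {"grip": 1, "x": 0, "y": 0, "z": 2.0, "rx": 0, "ry": 0, "rz": 0}
    - {"grip": 1, "x": 0, "y": 0, "z": 1.0, "rx": 0, "ry": 0, "rz": 0}
    - {"grip": 1, "x": 0, "y": 0, "z": 0.3, "rx": 0, "ry": 0, "rz": 0}
    - {"grip": -1, "x": 0, "y": 0, "z": 0, "rx": 0, "ry": 0, "rz": 0}
    - {"grip": -1, "x": 0, "y": 0, "z": 0, "rx": 0, "ry": 0, "rz": 0}
    - {"grip": -1, "x": 0, "y": 0, "z": 0, "rx": 0, "ry": 0, "rz": 0}
    - {"grip": -1, "x": 0, "y": 0, "z": -4, "rx": 0, "ry": 0, "rz": 0}
    - {"grip": -1, "x": 0, "y": 0, "z": -4, "rx": 0, "ry": 0, "rz": 0}
    - {"grip": -1, "x": 4.5, "y": 0, "z": 0, "rx": 0, "ry": 0, "rz": 0}
    - {"grip": -1, "x": 4.5, "y": 0, "z": 0, "rx": 0, "ry": 0, "rz": 0}
    - {"grip": -1, "x": 4.5, "y": 0, "z": 0, "rx": 0, "ry": 0, "rz": 0}
    - {"grip": -1, "x": 4, "y": 0, "z": 0, "rx": 0, "ry": 0, "rz": 0}
    - {"grip": -1, "x": 0, "y": 0, "z": 0, "rx": 0, "ry": 0, "rz": 0}
    - {"grip": -1, "x": 0, "y": 0, "z": 0, "rx": 0, "ry": 0, "rz": 0}
    - {"grip": -1, "x": 0, "y": 0, "z": 0, "rx": 0, "ry": 0, "rz": 0}
    - {"grip": -1, "x": 0, "y": 0, "z": 0, "rx": 0, "ry": 0, "rz": 0}

```text
t: 11.9
ee_pos: [0.624, -0.0505, 0.1177]
eef_rot: [3.139, -0.01, 0.039]
contact_force: [0.6, 0.5, -1.4]
finger_gap: 1.003
```

```bash
cat > look.py <<'E'
from h import *
import sys
o=bot.get_obs(); print(round(o["t"],2),o["ee_pos"].round(4),o["eef_rot"].round(3),o["contact_force"].round(1))
for n in ("top","side"):
    s,P,f=cloud(n)
    for q in topface(P,.034,.047):
        if min(q[2])>45: print(n,q[:3])
if len(sys.argv)>1: plan(*map(float,sys.argv[1:5]),1)
E
python3 look.py .6255 -.0484 .03 .028
```

```text
11.9 [ 0.624  -0.0505  0.1177] [ 3.139 -0.01   0.039] [ 0.6  0.5 -1.4]
top ([0.6259, 0.1048], -0.158, [110, 116])
top ([0.6245, -0.0167], -1.542, [116, 46])
side ([0.614, 0.0785], 1.037, [82, 88])
side ([0.6258, -0.0564], 0.039, [116, 97])
side ([0.448, -0.0565], 0.04, [116, 112])
side ([0.6164, -0.1946], 0.165, [116, 112])
side ([0.4615, -0.2009], -0.017, [112, 116])
rows 1
[{'x': 0.04, 'y': -0.23, 'z': 8.78, 'rx': 0.12, 'ry': -0.58, 'rz': 0.63}]
```

send_rows:
  rows:
    - {"grip": -1, "x": 0.1, "y": -0.2, "z": 0, "rx": 0.1, "ry": -0.6, "rz": 0.6}
    - {"grip": -1, "x": 0, "y": 0, "z": 3, "rx": 0, "ry": 0, "rz": 0}
    - {"grip": -1, "x": 0, "y": 0, "z": 3, "rx": 0, "ry": 0, "rz": 0}
    - {"grip": -1, "x": 0, "y": 0, "z": 2, "rx": 0, "ry": 0, "rz": 0}
    - {"grip": -1, "x": 0, "y": 0, "z": 0.5, "rx": 0, "ry": 0, "rz": 0}
    - {"grip": -1, "x": 0, "y": 0, "z": 0, "rx": 0, "ry": 0, "rz": 0}
    - {"grip": -1, "x": 0, "y": 0, "z": 0, "rx": 0, "ry": 0, "rz": 0}

```text
t: 12.88
ee_pos: [0.628, -0.0487, 0.0339]
eef_rot: [3.14, -0.004, 0.026]
contact_force: [-0.0, -0.2, -0.2]
finger_gap: 1.001
```

send_rows:
  rows:
    - {"grip": 1, "x": 0, "y": 0, "z": 0.1, "rx": 0, "ry": 0, "rz": 0}
    - {"grip": 1, "x": 0, "y": 0, "z": 0, "rx": 0, "ry": 0, "rz": 0}
    - {"grip": 1, "x": 0, "y": 0, "z": 0, "rx": 0, "ry": 0, "rz": 0}
    - {"grip": 1, "x": 0, "y": 0, "z": 0, "rx": 0, "ry": 0, "rz": 0}
    - {"grip": 1, "x": 0, "y": 0, "z": 0, "rx": 0, "ry": 0, "rz": 0}

```text
t: 13.5
ee_pos: [0.6278, -0.0489, 0.0347]
eef_rot: [3.14, -0.004, 0.027]
contact_force: [-0.7, -0.2, -0.1]
finger_gap: 0.69
```

send_rows:
  rows:
    - {"grip": 1, "x": 0, "y": 0, "z": -1.5, "rx": 0, "ry": 0, "rz": 0}
    - {"grip": 1, "x": 0, "y": 0, "z": -1.5, "rx": 0, "ry": 0, "rz": 0}
    - {"grip": 1, "x": 0, "y": 0, "z": 0, "rx": 0, "ry": 0, "rz": 0}
    - {"grip": 1, "x": 0, "y": 0, "z": 0, "rx": 0, "ry": 0, "rz": 0}
    - {"grip": 1, "x": 0, "y": 0, "z": 0, "rx": 0, "ry": 0, "rz": 0}
    - {"grip": 1, "x": 0, "y": 0, "z": 0, "rx": 0, "ry": 0, "rz": 0}

```text
t: 14.25
ee_pos: [0.6234, -0.0478, 0.0616]
eef_rot: [-3.141, 0.004, 0.026]
contact_force: [-0.0, -1.1, -7.3]
finger_gap: 0.688
```

Third is full (7.3 N). It goes to the mat.

```bash
python3 -c "
from h import *
plan(.5206,.2999,.15,.163,8)"
```

```text
rows 8
[{'x': -1.17, 'y': -4.38, 'z': -1.1, 'rx': -0.01, 'ry': 0.03, 'rz': -0.98}, {'x': -1.1, 'y': -4.4, 'z': -1.1, 'rx': -0.01, 'ry': 0.03, 'rz': -0.98}, {'x': -1.02, 'y': -4.42, 'z': -1.1, 'rx': -0.01, 'ry': 0.03, 'rz': -0.98}, {'x': -0.95, 'y': -4.43, 'z': -1.1, 'rx': -0.01, 'ry': 0.03, 'rz': -0.98}, {'x': -0.87, 'y': -4.45, 'z': -1.1, 'rx': -0.01, 'ry': 0.03, 'rz': -0.98}, {'x': -0.79, 'y': -4.46, 'z': -1.1, 'rx': -0.01, 'ry': 0.03, 'rz': -0.98}, {'x': -0.72, 'y': -4.48, 'z': -1.1, 'rx': -0.01, 'ry': 0.03, 'rz': -0.98}, {'x': -0.64, 'y': -4.49, 'z': -1.1, 'rx': -0.01, 'ry': 0.03, 'rz': -0.98}]
```

send_rows:
  rows:
    - {"grip": 1, "x": 0, "y": 0, "z": -3, "rx": 0, "ry": 0, "rz": 0}
    - {"grip": 1, "x": 0, "y": 0, "z": -3, "rx": 0, "ry": 0, "rz": 0}
    - {"grip": 1, "x": -1.2, "y": -4.4, "z": -1, "rx": 0, "ry": 0, "rz": -1}
    - {"grip": 1, "x": -1.1, "y": -4.4, "z": -1, "rx": 0, "ry": 0, "rz": -1}
    - {"grip": 1, "x": -1.0, "y": -4.4, "z": 0, "rx": 0, "ry": 0, "rz": -1}
    - {"grip": 1, "x": -1.0, "y": -4.4, "z": 0, "rx": 0, "ry": 0, "rz": -1}
    - {"grip": 1, "x": -0.9, "y": -4.4, "z": 0, "rx": 0, "ry": 0, "rz": -1}
    - {"grip": 1, "x": -0.8, "y": -4.4, "z": 0, "rx": 0, "ry": 0, "rz": -1}
    - {"grip": 1, "x": -0.7, "y": -4.4, "z": 0, "rx": 0, "ry": 0, "rz": -1}
    - {"grip": 1, "x": -0.6, "y": -3.5, "z": 0, "rx": 0, "ry": 0, "rz": -1}
    - {"grip": 1, "x": 0, "y": 0, "z": 0, "rx": 0, "ry": 0, "rz": 0}
    - {"grip": 1, "x": 0, "y": 0, "z": 0, "rx": 0, "ry": 0, "rz": 0}
    - {"grip": 1, "x": 0, "y": 0, "z": 0, "rx": 0, "ry": 0, "rz": 0}
    - {"grip": 1, "x": 0, "y": 0, "z": 0, "rx": 0, "ry": 0, "rz": 0}

```text
t: 16.0
ee_pos: [0.5173, 0.2951, 0.1412]
eef_rot: [-3.141, 0.007, 0.166]
contact_force: [0.1, 1.1, -8.1]
finger_gap: 0.688
```

```bash
python3 -c "
from h import *
o=bot.get_obs(); print(o['qvel'].round(3),o['contact_force'])
plan(.5206,.2999,.08,.163,1)"
```

```text
[-0.012  0.     0.003 -0.002  0.    -0.001] [ 0.11666574  1.10029453 -8.05237799]
rows 1
[{'x': 0.45, 'y': -0.41, 'z': 6.12, 'rx': -0.06, 'ry': 0.39, 'rz': 0.17}]
```

send_rows:
  rows:
    - {"grip": 1, "x": 0.4, "y": -0.4, "z": 1, "rx": 0, "ry": 0.4, "rz": 0.2}
    - {"grip": 1, "x": 0, "y": 0, "z": 3, "rx": 0, "ry": 0, "rz": 0}
    - {"grip": 1, "x": 0, "y": 0, "z": 3, "rx": 0, "ry": 0, "rz": 0}
    - {"grip": 1, "x": 0, "y": 0, "z": 1.5, "rx": 0, "ry": 0, "rz": 0}
    - {"grip": 1, "x": 0, "y": 0, "z": 0, "rx": 0, "ry": 0, "rz": 0}
    - {"grip": 1, "x": 0, "y": 0, "z": 0, "rx": 0, "ry": 0, "rz": 0}
    - {"grip": 1, "x": 0, "y": 0, "z": 0, "rx": 0, "ry": 0, "rz": 0}
    - {"grip": 1, "x": 0, "y": 0, "z": 0, "rx": 0, "ry": 0, "rz": 0}

```text
t: 17.0
ee_pos: [0.5261, 0.3001, 0.0564]
eef_rot: [-3.138, -0.009, 0.158]
contact_force: [0.3, 0.6, -7.8]
finger_gap: 0.684
```

```bash
python3 -c "
from h import *
plan(.5206,.2999,.0395,.163,1)
for n in ('side','top'):
  s,P,f=cloud(n); q=P[(abs(P[...,0]-.52)<.06)&(abs(P[...,1]-.3)<.06)]
  print(np.histogram(q[:,2],np.arange(0,.1,.003)))"
```

```text
rows 1
[{'x': -0.56, 'y': -0.06, 'z': 1.69, 'rx': -0.19, 'ry': -0.54, 'rz': -0.31}]
(array([146, 460, 187,   7,   0,   0,   0,  11,  39,  53,  43,  50,  35,
        43,  53,  57,  36,  47,  62, 158, 699, 326,  27,  20,  11,  18,
         9,  12,  12,  22,  40,  61,  59]), array([0.   , 0.003, 0.006, 0.009, 0.012, 0.015, 0.018, 0.021, 0.024,
       0.027, 0.03 , 0.033, 0.036, 0.039, 0.042, 0.045, 0.048, 0.051,
       0.054, 0.057, 0.06 , 0.063, 0.066, 0.069, 0.072, 0.075, 0.078,
       0.081, 0.084, 0.087, 0.09 , 0.093, 0.096, 0.099]))
(array([118,  98,   9,   0,   0,   0,   0,   2,   6,   7,   4,   3,   8,
         5,   5,   3,   4,   9,  37, 299, 322,  34,   1,   0,   0,   0,
         0,   0,   0,   0,   0,   0,   0]), array([0.   , 0.003, 0.006, 0.009, 0.012, 0.015, 0.018, 0.021, 0.024,
       0.027, 0.03 , 0.033, 0.036, 0.039, 0.042, 0.045, 0.048, 0.051,
       0.054, 0.057, 0.06 , 0.063, 0.066, 0.069, 0.072, 0.075, 0.078,
       0.081, 0.084, 0.087, 0.09 , 0.093, 0.096, 0.099]))
```

send_rows:
  rows:
    - {"grip": 1, "x": -0.5, "y": -0.1, "z": 0, "rx": -0.2, "ry": -0.5, "rz": -0.3}
    - {"grip": 1, "x": 0, "y": 0, "z": 1.0, "rx": 0, "ry": 0, "rz": 0}
    - {"grip": 1, "x": 0, "y": 0, "z": 0.5, "rx": 0, "ry": 0, "rz": 0}
    - {"grip": 1, "x": 0, "y": 0, "z": 0, "rx": 0, "ry": 0, "rz": 0}
    - {"grip": 1, "x": 0, "y": 0, "z": 0, "rx": 0, "ry": 0, "rz": 0}
    - {"grip": 1, "x": 0, "y": 0, "z": 0, "rx": 0, "ry": 0, "rz": 0}

```text
t: 17.85
ee_pos: [0.5203, 0.3003, 0.04]
eef_rot: [3.141, 0.0, 0.163]
contact_force: [0.9, -0.5, -8.1]
finger_gap: 0.691
```

send_rows:
  rows:
    - {"grip": 1, "x": 0, "y": 0, "z": 0.2, "rx": 0, "ry": 0, "rz": 0}
    - {"grip": 1, "x": 0, "y": 0, "z": 0, "rx": 0, "ry": 0, "rz": 0}
    - {"grip": -1, "x": 0, "y": 0, "z": 0, "rx": 0, "ry": 0, "rz": 0}
    - {"grip": -1, "x": 0, "y": 0, "z": 0, "rx": 0, "ry": 0, "rz": 0}
    - {"grip": -1, "x": 0, "y": 0, "z": 0, "rx": 0, "ry": 0, "rz": 0}
    - {"grip": -1, "x": 0, "y": 0, "z": -4, "rx": 0, "ry": 0, "rz": 0}
    - {"grip": -1, "x": 0, "y": 0, "z": -4, "rx": 0, "ry": 0, "rz": 0}
    - {"grip": -1, "x": 1.4, "y": 4.0, "z": 0, "rx": 0, "ry": 0, "rz": 4}
    - {"grip": -1, "x": 1.5, "y": 4.0, "z": 0, "rx": 0, "ry": 0, "rz": 4}
    - {"grip": -1, "x": 1.8, "y": 3.9, "z": 0, "rx": 0, "ry": 0, "rz": 4}
    - {"grip": -1, "x": 2.1, "y": 3.7, "z": 0, "rx": 0, "ry": 0, "rz": 4}
    - {"grip": -1, "x": 2.4, "y": 3.6, "z": 0, "rx": 0, "ry": 0, "rz": 3}
    - {"grip": -1, "x": 0, "y": 0, "z": 0, "rx": 0, "ry": 0, "rz": 0}
    - {"grip": -1, "x": 0, "y": 0, "z": 0, "rx": 0, "ry": 0, "rz": 0}
    - {"grip": -1, "x": 0, "y": 0, "z": 0, "rx": 0, "ry": 0, "rz": 0}
    - {"grip": -1, "x": 0, "y": 0, "z": 0, "rx": 0, "ry": 0, "rz": 0}

```text
t: 19.85
ee_pos: [0.6296, 0.1101, 0.1364]
eef_rot: [-3.128, -0.027, -0.174]
contact_force: [0.7, 0.5, 0.5]
finger_gap: 0.998
```

```bash
python3 look.py .6262 .1052 .03 -.161; python3 -c "
from h import *
for n in ('top','side'):
  s,P,f=cloud(n)
  for q in topface(P,.038,.052,(abs(P[...,0]-.52)<.1)&(abs(P[...,1]-.3)<.1)): print('mat',n,q[:4])"
```

```text
19.85 [0.6296 0.1101 0.1364] [-3.128 -0.027 -0.174] [0.7 0.5 0.5]
top ([0.616, -0.1958], 0.164, [116, 111])
top ([0.5208, 0.3001], 0.164, [116, 113])
top ([0.4613, -0.2025], -0.026, [111, 114])
top ([0.4474, -0.071], -1.534, [115, 82])
side ([0.5217, 0.3007], 0.156, [116, 114])
side ([0.6269, 0.1061], -0.158, [112, 116])
side ([0.4477, -0.0561], 0.028, [117, 112])
side ([0.6164, -0.1947], 0.158, [117, 112])
side ([0.4617, -0.2012], -0.016, [112, 116])
rows 1
[{'x': -0.54, 'y': 0.67, 'z': 10.62, 'rx': -0.76, 'ry': -1.54, 'rz': -0.75}]
mat top ([0.521, 0.2997], 0.162, [116, 112], 0.0424)
mat side ([0.5213, 0.302], 0.16, [116, 117], 0.0442)
```

Base case is centred and aligned within 1 mm.

send_rows:
  rows:
    - {"grip": -1, "x": -0.3, "y": 0.5, "z": 0, "rx": -0.8, "ry": -1.5, "rz": -0.8}
    - {"grip": -1, "x": 0, "y": 0, "z": 3, "rx": 0, "ry": 0, "rz": 0}
    - {"grip": -1, "x": 0, "y": 0, "z": 3, "rx": 0, "ry": 0, "rz": 0}
    - {"grip": -1, "x": 0, "y": 0, "z": 0, "rx": 0, "ry": 0, "rz": 0}
    - {"grip": -1, "x": 0, "y": 0, "z": 0, "rx": 0, "ry": 0, "rz": 0}
    - {"grip": -1, "x": 0, "y": 0, "z": 0, "rx": 0, "ry": 0, "rz": 0}

```text
t: 20.8
ee_pos: [0.6278, 0.1047, 0.0782]
eef_rot: [3.139, -0.001, -0.157]
contact_force: [-0.5, 0.3, -0.3]
finger_gap: 0.998
```

```bash
python3 -c "
from h import *
plan(.6262,.1052,.033,-.161,1)"
```

```text
rows 1
[{'x': -0.17, 'y': -0.04, 'z': 4.52, 'rx': 0.14, 'ry': -0.08, 'rz': 0.2}]
```

send_rows:
  rows:
    - {"grip": -1, "x": -0.2, "y": 0, "z": 2, "rx": 0, "ry": 0, "rz": 0.2}
    - {"grip": -1, "x": 0, "y": 0, "z": 2, "rx": 0, "ry": 0, "rz": 0}
    - {"grip": -1, "x": 0, "y": 0, "z": 0.5, "rx": 0, "ry": 0, "rz": 0}
    - {"grip": -1, "x": 0, "y": 0, "z": 0, "rx": 0, "ry": 0, "rz": 0}
    - {"grip": -1, "x": 0, "y": 0, "z": 0, "rx": 0, "ry": 0, "rz": 0}
    - {"grip": 1, "x": 0, "y": 0, "z": 0, "rx": 0, "ry": 0, "rz": 0}
    - {"grip": 1, "x": 0, "y": 0, "z": 0, "rx": 0, "ry": 0, "rz": 0}
    - {"grip": 1, "x": 0, "y": 0, "z": 0, "rx": 0, "ry": 0, "rz": 0}
    - {"grip": 1, "x": 0, "y": 0, "z": 0, "rx": 0, "ry": 0, "rz": 0}
    - {"grip": 1, "x": 0, "y": 0, "z": 0, "rx": 0, "ry": 0, "rz": 0}

```text
t: 22.05
ee_pos: [0.6281, 0.105, 0.0332]
eef_rot: [3.14, -0.007, -0.161]
contact_force: [0.2, -0.2, -0.3]
finger_gap: 0.69
```

send_rows:
  rows:
    - {"grip": 1, "x": 0, "y": 0, "z": -1.5, "rx": 0, "ry": 0, "rz": 0}
    - {"grip": 1, "x": 0, "y": 0, "z": -1.5, "rx": 0, "ry": 0, "rz": 0}
    - {"grip": 1, "x": 0, "y": 0, "z": 0, "rx": 0, "ry": 0, "rz": 0}
    - {"grip": 1, "x": 0, "y": 0, "z": 0, "rx": 0, "ry": 0, "rz": 0}
    - {"grip": 1, "x": 0, "y": 0, "z": 0, "rx": 0, "ry": 0, "rz": 0}
    - {"grip": 1, "x": 0, "y": 0, "z": 0, "rx": 0, "ry": 0, "rz": 0}

```text
t: 22.8
ee_pos: [0.6279, 0.1051, 0.0658]
eef_rot: [3.14, -0.007, -0.161]
contact_force: [-0.6, -0.1, -1.2]
finger_gap: 0.692
```

Fourth is empty. Set it back and go to the fifth.

send_rows:
  rows:
    - {"grip": 1, "x": 0, "y": 0, "z": 2.0, "rx": 0, "ry": 0, "rz": 0}
    - {"grip": 1, "x": 0, "y": 0, "z": 1.0, "rx": 0, "ry": 0, "rz": 0}
    - {"grip": 1, "x": 0, "y": 0, "z": 0.2, "rx": 0, "ry": 0, "rz": 0}
    - {"grip": -1, "x": 0, "y": 0, "z": 0, "rx": 0, "ry": 0, "rz": 0}
    - {"grip": -1, "x": 0, "y": 0, "z": 0, "rx": 0, "ry": 0, "rz": 0}
    - {"grip": -1, "x": 0, "y": 0, "z": 0, "rx": 0, "ry": 0, "rz": 0}
    - {"grip": -1, "x": 0, "y": 0, "z": -4, "rx": 0, "ry": 0, "rz": 0}
    - {"grip": -1, "x": 0, "y": 0, "z": -3, "rx": 0, "ry": 0, "rz": 0}
    - {"grip": -1, "x": 0.5, "y": 4.3, "z": 0, "rx": 0, "ry": 0, "rz": -2.6}
    - {"grip": -1, "x": 0.3, "y": 4.3, "z": 0, "rx": 0, "ry": 0, "rz": -2.6}
    - {"grip": -1, "x": 0.1, "y": 4.3, "z": 0, "rx": 0, "ry": 0, "rz": -2.6}
    - {"grip": -1, "x": -0.1, "y": 4.3, "z": 0, "rx": 0, "ry": 0, "rz": -2.6}
    - {"grip": -1, "x": -0.3, "y": 4.3, "z": 0, "rx": 0, "ry": 0, "rz": -2.6}
    - {"grip": -1, "x": -0.5, "y": 4.3, "z": 0, "rx": 0, "ry": 0, "rz": -2.6}
    - {"grip": -1, "x": -0.6, "y": 4.2, "z": 0, "rx": 0, "ry": 0, "rz": -2.6}
    - {"grip": -1, "x": 0, "y": 0, "z": 0, "rx": 0, "ry": 0, "rz": 0}
    - {"grip": -1, "x": 0, "y": 0, "z": 0, "rx": 0, "ry": 0, "rz": 0}
    - {"grip": -1, "x": 0, "y": 0, "z": 0, "rx": 0, "ry": 0, "rz": 0}
    - {"grip": -1, "x": 0, "y": 0, "z": 0, "rx": 0, "ry": 0, "rz": 0}

```text
t: 25.18
ee_pos: [0.6149, -0.2017, 0.1029]
eef_rot: [3.139, -0.004, 0.171]
contact_force: [1.0, 0.1, -0.8]
finger_gap: 0.998
```

```bash
python3 look.py .6162 -.1952 .033 .162
```

```text
25.18 [ 0.6149 -0.2017  0.1029] [ 3.139 -0.004  0.171] [ 1.   0.1 -0.8]
top ([0.6604, 0.085], -0.066, [110, 116])
top ([0.6147, -0.1886], 0.162, [115, 97])
top ([0.5207, 0.3004], 0.168, [116, 113])
top ([0.4613, -0.1974], -0.028, [102, 114])
top ([0.4472, -0.0574], 0.039, [116, 111])
side ([0.448, -0.0565], 0.041, [116, 112])
side ([0.4618, -0.2011], -0.015, [112, 117])
side ([0.6214, -0.224], -1.412, [116, 52])
rows 1
[{'x': 0.2, 'y': -0.66, 'z': 7.0, 'rx': 0.18, 'ry': -0.25, 'rz': 0.53}]
```

The fourth case was knocked to about (0.660, 0.085); I'll use its new pose later.

send_rows:
  rows:
    - {"grip": -1, "x": 0.1, "y": -0.6, "z": 0, "rx": 0.2, "ry": -0.3, "rz": 0.5}
    - {"grip": -1, "x": 0, "y": 0, "z": 2.5, "rx": 0, "ry": 0, "rz": 0}
    - {"grip": -1, "x": 0, "y": 0, "z": 0, "rx": 0, "ry": 0, "rz": 0}
    - {"grip": -1, "x": 0, "y": 0, "z": 0, "rx": 0, "ry": 0, "rz": 0}
    - {"grip": -1, "x": 0, "y": 0, "z": 2, "rx": 0, "ry": 0, "rz": 0}
    - {"grip": -1, "x": 0, "y": 0, "z": 2, "rx": 0, "ry": 0, "rz": 0}
    - {"grip": -1, "x": 0, "y": 0, "z": 0.5, "rx": 0, "ry": 0, "rz": 0}
    - {"grip": -1, "x": 0, "y": 0, "z": 0, "rx": 0, "ry": 0, "rz": 0}
    - {"grip": -1, "x": 0, "y": 0, "z": 0, "rx": 0, "ry": 0, "rz": 0}

```text
t: 26.4
ee_pos: [0.6165, -0.1938, 0.0315]
eef_rot: [3.142, -0.001, 0.163]
contact_force: [0.4, -0.1, 0.6]
finger_gap: 1.0
```

```bash
python3 -c "
from h import *
plan(.6162,-.1952,.033,.162,1)"
```

```text
rows 1
[{'x': -0.06, 'y': 0.13, 'z': -0.15, 'ry': -0.05, 'rz': 0.06}]
```

send_rows:
  rows:
    - {"grip": -1, "x": 0, "y": 0.1, "z": -0.1, "rx": 0, "ry": 0, "rz": 0}
    - {"grip": 1, "x": 0, "y": 0, "z": 0, "rx": 0, "ry": 0, "rz": 0}
    - {"grip": 1, "x": 0, "y": 0, "z": 0, "rx": 0, "ry": 0, "rz": 0}
    - {"grip": 1, "x": 0, "y": 0, "z": 0, "rx": 0, "ry": 0, "rz": 0}
    - {"grip": 1, "x": 0, "y": 0, "z": 0, "rx": 0, "ry": 0, "rz": 0}
    - {"grip": 1, "x": 0, "y": 0, "z": 0, "rx": 0, "ry": 0, "rz": 0}

```text
t: 27.15
ee_pos: [0.6172, -0.1955, 0.0343]
eef_rot: [3.14, -0.001, 0.163]
contact_force: [1.1, 0.0, -0.0]
finger_gap: 0.69
```

send_rows:
  rows:
    - {"grip": 1, "x": 0, "y": 0, "z": -1.5, "rx": 0, "ry": 0, "rz": 0}
    - {"grip": 1, "x": 0, "y": 0, "z": -1.5, "rx": 0, "ry": 0, "rz": 0}
    - {"grip": 1, "x": 0, "y": 0, "z": 0, "rx": 0, "ry": 0, "rz": 0}
    - {"grip": 1, "x": 0, "y": 0, "z": 0, "rx": 0, "ry": 0, "rz": 0}
    - {"grip": 1, "x": 0, "y": 0, "z": 0, "rx": 0, "ry": 0, "rz": 0}
    - {"grip": 1, "x": 0, "y": 0, "z": 0, "rx": 0, "ry": 0, "rz": 0}

```text
t: 27.9
ee_pos: [0.6123, -0.193, 0.0601]
eef_rot: [-3.136, 0.007, 0.163]
contact_force: [-0.5, 0.7, -7.3]
finger_gap: 0.684
```

```bash
python3 -c "
from h import *
plan(.521,.2998,.15,.163,11)
print(bot.get_obs()['contact_force'])"
```

```text
rows 11
[{'x': -0.1, 'y': -4.56, 'z': -0.79, 'rx': -0.03, 'ry': 0.04}, {'x': -0.1, 'y': -4.56, 'z': -0.8, 'rx': -0.03, 'ry': 0.04}, {'x': -0.1, 'y': -4.56, 'z': -0.8, 'rx': -0.03, 'ry': 0.04}, {'x': -0.1, 'y': -4.56, 'z': -0.8, 'rx': -0.03, 'ry': 0.04}, {'x': -0.1, 'y': -4.56, 'z': -0.8, 'rx': -0.03, 'ry': 0.04}, {'x': -0.1, 'y': -4.56, 'z': -0.8, 'rx': -0.03, 'ry': 0.04}, {'x': -0.09, 'y': -4.56, 'z': -0.81, 'rx': -0.03, 'ry': 0.04}, {'x': -0.09, 'y': -4.56, 'z': -0.81, 'rx': -0.03, 'ry': 0.04}, {'x': -0.09, 'y': -4.56, 'z': -0.81, 'rx': -0.03, 'ry': 0.04}, {'x': -0.09, 'y': -4.56, 'z': -0.81, 'rx': -0.03, 'ry': 0.04}, {'x': -0.09, 'y': -4.56, 'z': -0.81, 'rx': -0.03, 'ry': 0.04}]
[-0.48784316  0.67489375 -7.31186907]
```

Fifth is full, so it goes on top of the first full one.

send_rows:
  rows:
    - {"grip": 1, "x": 0, "y": 0, "z": -4, "rx": 0, "ry": 0, "rz": 0}
    - {"grip": 1, "x": 0, "y": 0, "z": -4, "rx": 0, "ry": 0, "rz": 0}
    - {"grip": 1, "x": -0.1, "y": -4.6, "z": -0.2, "rx": 0, "ry": 0, "rz": 0}
    - {"grip": 1, "x": -0.1, "y": -4.6, "z": -0.2, "rx": 0, "ry": 0, "rz": 0}
    - {"grip": 1, "x": -0.1, "y": -4.6, "z": -0.2, "rx": 0, "ry": 0, "rz": 0}
    - {"grip": 1, "x": -0.1, "y": -4.6, "z": -0.2, "rx": 0, "ry": 0, "rz": 0}
    - {"grip": 1, "x": -0.1, "y": -4.6, "z": -0.2, "rx": 0, "ry": 0, "rz": 0}
    - {"grip": 1, "x": -0.1, "y": -4.6, "z": 0, "rx": 0, "ry": 0, "rz": 0}
    - {"grip": 1, "x": -0.1, "y": -4.6, "z": 0, "rx": 0, "ry": 0, "rz": 0}
    - {"grip": 1, "x": -0.1, "y": -4.6, "z": 0, "rx": 0, "ry": 0, "rz": 0}
    - {"grip": 1, "x": -0.1, "y": -4.6, "z": 0, "rx": 0, "ry": 0, "rz": 0}
    - {"grip": 1, "x": -0.1, "y": -4.6, "z": 0, "rx": 0, "ry": 0, "rz": 0}
    - {"grip": 1, "x": -0.1, "y": -3, "z": 0, "rx": 0, "ry": 0, "rz": 0}
    - {"grip": 1, "x": 0, "y": 0, "z": 0, "rx": 0, "ry": 0, "rz": 0}
    - {"grip": 1, "x": 0, "y": 0, "z": 0, "rx": 0, "ry": 0, "rz": 0}
    - {"grip": 1, "x": 0, "y": 0, "z": 0, "rx": 0, "ry": 0, "rz": 0}
    - {"grip": 1, "x": 0, "y": 0, "z": 0, "rx": 0, "ry": 0, "rz": 0}
    - {"grip": 1, "x": 0, "y": 0, "z": 0, "rx": 0, "ry": 0, "rz": 0}

```text
t: 30.15
ee_pos: [0.5195, 0.3, 0.1526]
eef_rot: [-3.137, 0.007, 0.157]
contact_force: [0.3, -0.4, -7.4]
finger_gap: 0.686
```

```bash
python3 -c "
from h import *
plan(.521,.2999,.09,.163,1)"
```

```text
rows 1
[{'x': 0.19, 'y': 0.07, 'z': 6.26, 'rx': -0.27, 'ry': 0.42, 'rz': -0.33}]
```

send_rows:
  rows:
    - {"grip": 1, "x": 0.1, "y": 0.1, "z": 1, "rx": -0.3, "ry": 0.4, "rz": -0.3}
    - {"grip": 1, "x": 0, "y": 0, "z": 2, "rx": 0, "ry": 0, "rz": 0}
    - {"grip": 1, "x": 0, "y": 0, "z": 2, "rx": 0, "ry": 0, "rz": 0}
    - {"grip": 1, "x": 0, "y": 0, "z": 0.8, "rx": 0, "ry": 0, "rz": 0}
    - {"grip": 1, "x": 0, "y": 0, "z": 0, "rx": 0, "ry": 0, "rz": 0}
    - {"grip": 1, "x": 0, "y": 0, "z": 0, "rx": 0, "ry": 0, "rz": 0}
    - {"grip": 1, "x": 0, "y": 0, "z": 0, "rx": 0, "ry": 0, "rz": 0}

```text
t: 31.02
ee_pos: [0.5203, 0.2982, 0.0894]
eef_rot: [3.14, 0.002, 0.162]
contact_force: [0.5, -0.5, -8.2]
finger_gap: 0.687
```

```bash
python3 -c "
from h import *
plan(.521,.2999,.0785,.163,1)"
```

```text
rows 1
[{'x': 0.1, 'y': -0.16, 'z': 1.09, 'rx': 0.07, 'ry': 0.1, 'rz': -0.08}]
```

send_rows:
  rows:
    - {"grip": 1, "x": 0.1, "y": -0.2, "z": 0.5, "rx": 0, "ry": 0, "rz": 0}
    - {"grip": 1, "x": 0, "y": 0, "z": 0.5, "rx": 0, "ry": 0, "rz": 0}
    - {"grip": 1, "x": 0, "y": 0, "z": 0, "rx": 0, "ry": 0, "rz": 0}
    - {"grip": 1, "x": 0, "y": 0, "z": 0, "rx": 0, "ry": 0, "rz": 0}

```text
t: 31.52
ee_pos: [0.5222, 0.3011, 0.0804]
eef_rot: [3.141, -0.001, 0.162]
contact_force: [-0.4, 0.3, -8.6]
finger_gap: 0.685
```

send_rows:
  rows:
    - {"grip": 1, "x": -0.1, "y": 0.1, "z": 0.2, "rx": 0, "ry": 0, "rz": 0}
    - {"grip": 1, "x": 0, "y": 0, "z": 0.1, "rx": 0, "ry": 0, "rz": 0}
    - {"grip": 1, "x": 0, "y": 0, "z": 0, "rx": 0, "ry": 0, "rz": 0}
    - {"grip": -1, "x": 0, "y": 0, "z": 0, "rx": 0, "ry": 0, "rz": 0}
    - {"grip": -1, "x": 0, "y": 0, "z": 0, "rx": 0, "ry": 0, "rz": 0}
    - {"grip": -1, "x": 0, "y": 0, "z": 0, "rx": 0, "ry": 0, "rz": 0}
    - {"grip": -1, "x": 0, "y": 0, "z": -4, "rx": 0, "ry": 0, "rz": 0}
    - {"grip": -1, "x": 0, "y": 0, "z": -4, "rx": 0, "ry": 0, "rz": 0}
    - {"grip": -1, "x": 0, "y": 4, "z": 0, "rx": 0, "ry": 0, "rz": 0}
    - {"grip": -1, "x": 0, "y": 4, "z": 0, "rx": 0, "ry": 0, "rz": 0}
    - {"grip": -1, "x": 0, "y": 4, "z": 0, "rx": 0, "ry": 0, "rz": 0}
    - {"grip": -1, "x": 0, "y": 0, "z": 0, "rx": 0, "ry": 0, "rz": 0}
    - {"grip": -1, "x": 0, "y": 0, "z": 0, "rx": 0, "ry": 0, "rz": 0}
    - {"grip": -1, "x": 0, "y": 0, "z": 0, "rx": 0, "ry": 0, "rz": 0}

```text
t: 33.28
ee_pos: [0.5503, 0.1832, 0.1724]
eef_rot: [-3.138, -0.028, 0.164]
contact_force: [0.3, 0.8, -0.5]
finger_gap: 1.0
```

```bash
cat > stack.py <<'E'
from h import *
import sys
z=float(sys.argv[1])
for n in ('top','side'):
  s,P,f=cloud(n)
  for q in topface(P,z-.006,z+.006,(abs(P[...,0]-.52)<.09)&(abs(P[...,1]-.3)<.09)): print('stack',n,q[:4],q[6])
E
python3 stack.py .084; python3 look.py; python3 -c "
from h import *
plan(.661,.0855,.13,-.066)
plan(.4478,-.0567,.13,.04)"
```

```text
stack top ([0.5158, 0.3356], -1.417, [116, 37], 0.0824) [0.5149999856948853, 0.33730000257492065]
stack top ([0.5224, 0.2548], -1.435, [94, 23], 0.0823) [0.5202999711036682, 0.2547000050544739]
stack side ([0.5096, 0.324], -1.413, [99, 61], 0.0842) [0.5008000135421753, 0.3343000113964081]
33.38 [0.5501 0.1833 0.1722] [-3.138 -0.028  0.165] [-0.2 -0.7  0.1]
top ([0.6598, 0.0817], -0.059, [104, 116])
top ([0.4613, -0.2022], -0.026, [111, 114])
top ([0.4469, -0.0574], 0.039, [115, 110])
side ([0.6602, 0.0861], -0.058, [111, 116])
side ([0.448, -0.0567], 0.037, [116, 111])
side ([0.4616, -0.2007], -0.01, [112, 116])
rows 4
[{'x': 2.31, 'y': 2.87, 'z': 1.1, 'rx': -0.1, 'ry': -0.38, 'rz': 3.31}, {'x': 2.48, 'y': 2.73, 'z': 1.09, 'rx': -0.1, 'ry': -0.38, 'rz': 3.31}, {'x': 2.64, 'y': 2.58, 'z': 1.08, 'rx': -0.1, 'ry': -0.38, 'rz': 3.31}, {'x': 2.79, 'y': 2.42, 'z': 1.07, 'rx': -0.1, 'ry': -0.38, 'rz': 3.31}]
rows 6
[{'x': -2.35, 'y': 3.67, 'z': 0.62, 'rx': -0.05, 'ry': -0.26, 'rz': 1.19}, {'x': -2.27, 'y': 3.71, 'z': 0.64, 'rx': -0.05, 'ry': -0.26, 'rz': 1.19}, {'x': -2.19, 'y': 3.76, 'z': 0.65, 'rx': -0.05, 'ry': -0.26, 'rz': 1.19}, {'x': -2.11, 'y': 3.8, 'z': 0.66, 'rx': -0.05, 'ry': -0.26, 'rz': 1.19}, {'x': -2.03, 'y': 3.85, 'z': 0.68, 'rx': -0.05, 'ry': -0.26, 'rz': 1.19}, {'x': -1.95, 'y': 3.89, 'z': 0.69, 'rx': -0.05, 'ry': -0.26, 'rz': 1.19}]
```

Two full cases are stacked at z 84 mm. The knocked case is close to the tube rack, so I'll descend there with the jaws slightly narrowed.

send_rows:
  rows:
    - {"grip": -1, "x": 2.3, "y": 2.9, "z": 1, "rx": 0, "ry": -0.4, "rz": 3.3}
    - {"grip": -1, "x": 2.5, "y": 2.7, "z": 1, "rx": 0, "ry": -0.4, "rz": 3.3}
    - {"grip": -1, "x": 2.6, "y": 2.6, "z": 1, "rx": 0, "ry": -0.4, "rz": 3.3}
    - {"grip": -0.8, "x": 2.8, "y": 2.4, "z": 1, "rx": 0, "ry": -0.4, "rz": 3.3}
    - {"grip": -0.8, "x": 0, "y": 0, "z": 0, "rx": 0, "ry": 0, "rz": 0}
    - {"grip": -0.8, "x": 0, "y": 0, "z": 0, "rx": 0, "ry": 0, "rz": 0}
    - {"grip": -0.8, "x": 0, "y": 0, "z": 0, "rx": 0, "ry": 0, "rz": 0}
    - {"grip": -0.8, "x": 0, "y": 0, "z": 0, "rx": 0, "ry": 0, "rz": 0}

```text
t: 34.48
ee_pos: [0.6617, 0.0888, 0.1313]
eef_rot: [-3.133, 0.005, -0.064]
contact_force: [0.0, -0.6, 0.2]
finger_gap: 0.898
```

```bash
python3 stack.py .084; python3 look.py .6605 .0857 .033 -.06; python3 -c "
from h import *
s,P,f=cloud('top'); q=P[(P[...,2]>.047)&(P[...,2]<.075)&(P[...,0]>.69)&(P[...,0]<.76)&(abs(P[...,1]-.085)<.02)]; print('rack x',np.percentile(q[:,0],[0,2,10]))"
```

```text
stack top ([0.5217, 0.299], 0.156, [116, 110], 0.0824) [0.5205000042915344, 0.2987000048160553]
stack side ([0.5224, 0.3005], 0.16, [117, 114], 0.0842) [0.5217000246047974, 0.2962000072002411]
34.58 [0.6619 0.0887 0.1313] [-3.133  0.004 -0.064] [ 0.2  0.8 -1. ]
top ([0.4613, -0.202], -0.026, [111, 114])
side ([0.6607, 0.0858], -0.071, [112, 117])
side ([0.4479, -0.0566], 0.038, [116, 111])
side ([0.4617, -0.2007], -0.014, [111, 116])
rows 1
[{'x': -0.09, 'y': 0.36, 'z': 9.82, 'rx': -0.47, 'ry': 0.25, 'rz': -0.25}]Traceback (most recent call last):
  File "<string>", line 3, in <module>
    s,P,f=cloud('top'); q=P[(P[...,2]>.047)&(P[...,2]<.075)&(P[...,0]>.69)&(P[...,0]<.76)&(abs(P[...,1]-.085)<.02)]; print('rack x',np.percentile(q[:,0],[0,2,10]))
                                                                                                                                    ~~~~~~~~~~~~~^^^^^^^^^^^^^^^^^
    return _quantile_unchecked(
        a, q, axis, out, overwrite_input, method, keepdims, weights)
    return _ureduce(a,
                    func=_quantile_ureduce_func,
    ...<5 lines>...
                    overwrite_input=overwrite_input,
                    method=method)
    r = func(a, **kwargs)
    result = _quantile(arr,
                       quantiles=q,
    ...<2 lines>...
                       out=out,
                       weights=wgt)
    slices_having_nans = np.isnan(arr[-1, ...])
                                  ~~~^^^^^^^^^
IndexError: index -1 is out of bounds for axis 0 with size 0
```

send_rows:
  rows:
    - {"grip": -0.8, "x": 0, "y": 0.4, "z": 1, "rx": -0.5, "ry": 0.3, "rz": -0.3}
    - {"grip": -0.8, "x": 0, "y": 0, "z": 2.5, "rx": 0, "ry": 0, "rz": 0}
    - {"grip": -0.8, "x": 0, "y": 0, "z": 2.0, "rx": 0, "ry": 0, "rz": 0}
    - {"grip": -0.8, "x": 0, "y": 0, "z": 0, "rx": 0, "ry": 0, "rz": 0}
    - {"grip": -0.8, "x": 0, "y": 0, "z": 0, "rx": 0, "ry": 0, "rz": 0}
    - {"grip": -0.8, "x": 0, "y": 0, "z": 0, "rx": 0, "ry": 0, "rz": 0}

```text
t: 35.48
ee_pos: [0.6621, 0.0835, 0.0739]
eef_rot: [3.14, -0.002, -0.059]
contact_force: [0.4, 0.4, -0.5]
finger_gap: 0.898
```

```bash
python3 -c "
from h import *
plan(.6605,.0857,.033,-.062,1)"
```

```text
rows 1
[{'x': -0.19, 'y': -0.22, 'z': 4.09, 'rx': 0.11, 'ry': -0.13, 'rz': 0.19}]
```

send_rows:
  rows:
    - {"grip": -0.8, "x": -0.2, "y": -0.2, "z": 0, "rx": 0, "ry": 0, "rz": 0.2}
    - {"grip": -0.8, "x": 0, "y": 0, "z": 2, "rx": 0, "ry": 0, "rz": 0}
    - {"grip": -0.8, "x": 0, "y": 0, "z": 1.8, "rx": 0, "ry": 0, "rz": 0}
    - {"grip": -0.8, "x": 0, "y": 0, "z": 0, "rx": 0, "ry": 0, "rz": 0}
    - {"grip": -0.8, "x": 0, "y": 0, "z": 0, "rx": 0, "ry": 0, "rz": 0}
    - {"grip": 1, "x": 0, "y": 0, "z": 0, "rx": 0, "ry": 0, "rz": 0}
    - {"grip": 1, "x": 0, "y": 0, "z": 0, "rx": 0, "ry": 0, "rz": 0}
    - {"grip": 1, "x": 0, "y": 0, "z": 0, "rx": 0, "ry": 0, "rz": 0}
    - {"grip": 1, "x": 0, "y": 0, "z": 0, "rx": 0, "ry": 0, "rz": 0}
    - {"grip": 1, "x": 0, "y": 0, "z": 0, "rx": 0, "ry": 0, "rz": 0}

```text
t: 36.72
ee_pos: [0.6606, 0.0857, 0.0345]
eef_rot: [3.14, -0.003, -0.062]
contact_force: [-1.2, -0.6, -0.6]
finger_gap: 0.687
```

send_rows:
  rows:
    - {"grip": 1, "x": 0, "y": 0, "z": -2, "rx": 0, "ry": 0, "rz": 0}
    - {"grip": 1, "x": 0, "y": 0, "z": -4, "rx": 0, "ry": 0, "rz": 0}
    - {"grip": 1, "x": 0, "y": 0, "z": -4, "rx": 0, "ry": 0, "rz": 0}
    - {"grip": 1, "x": 0, "y": 0, "z": -4, "rx": 0, "ry": 0, "rz": 0}
    - {"grip": 1, "x": 0, "y": 0, "z": 0, "rx": 0, "ry": 0, "rz": 0}
    - {"grip": 1, "x": 0, "y": 0, "z": 0, "rx": 0, "ry": 0, "rz": 0}
    - {"grip": 1, "x": 0, "y": 0, "z": 0, "rx": 0, "ry": 0, "rz": 0}

```text
t: 37.6
ee_pos: [0.6618, 0.0861, 0.1845]
eef_rot: [3.141, -0.01, -0.063]
contact_force: [0.2, -0.1, -1.2]
finger_gap: 0.689
```

```bash
python3 -c "
from h import *
print(bot.get_obs()['contact_force'])
plan(.521,.2999,.18,.163,7)"
```

```text
[ 0.16159296 -0.0608867  -1.19408496]
rows 7
[{'x': -2.2, 'y': -2.92, 'z': 0.04, 'rx': 0.02, 'ry': -0.08, 'rz': -1.85}, {'x': -2.1, 'y': -2.99, 'z': 0.04, 'rx': 0.02, 'ry': -0.08, 'rz': -1.85}, {'x': -2.01, 'y': -3.06, 'z': 0.05, 'rx': 0.02, 'ry': -0.08, 'rz': -1.85}, {'x': -1.91, 'y': -3.12, 'z': 0.05, 'rx': 0.02, 'ry': -0.08, 'rz': -1.85}, {'x': -1.8, 'y': -3.18, 'z': 0.05, 'rx': 0.02, 'ry': -0.08, 'rz': -1.85}, {'x': -1.7, 'y': -3.24, 'z': 0.06, 'rx': 0.02, 'ry': -0.08, 'rz': -1.85}, {'x': -1.6, 'y': -3.29, 'z': 0.06, 'rx': 0.02, 'ry': -0.08, 'rz': -1.85}]
```

send_rows:
  rows:
    - {"grip": 1, "x": -2.2, "y": -2.9, "z": 0, "rx": 0, "ry": 0, "rz": -1.9}
    - {"grip": 1, "x": -2.1, "y": -3.0, "z": 0, "rx": 0, "ry": 0, "rz": -1.9}
    - {"grip": 1, "x": -2.0, "y": -3.1, "z": 0, "rx": 0, "ry": 0, "rz": -1.9}
    - {"grip": 1, "x": -1.9, "y": -3.1, "z": 0, "rx": 0, "ry": 0, "rz": -1.8}
    - {"grip": 1, "x": -1.8, "y": -3.2, "z": 0, "rx": 0, "ry": 0, "rz": -1.8}
    - {"grip": 1, "x": -1.7, "y": -3.2, "z": 0, "rx": 0, "ry": 0, "rz": -1.8}
    - {"grip": 1, "x": -1.6, "y": -3.3, "z": 0, "rx": 0, "ry": 0, "rz": -1.8}
    - {"grip": 1, "x": 0, "y": 0, "z": 0, "rx": 0, "ry": 0, "rz": 0}
    - {"grip": 1, "x": 0, "y": 0, "z": 0, "rx": 0, "ry": 0, "rz": 0}
    - {"grip": 1, "x": 0, "y": 0, "z": 0, "rx": 0, "ry": 0, "rz": 0}
    - {"grip": 1, "x": 0, "y": 0, "z": 0, "rx": 0, "ry": 0, "rz": 0}

```text
t: 38.98
ee_pos: [0.508, 0.3001, 0.1651]
eef_rot: [3.134, 0.02, 0.165]
contact_force: [-0.8, -0.3, -0.7]
finger_gap: 0.689
```

```bash
python3 -c "
from h import *
plan(.521,.2999,.13,.163,1)"
```

```text
rows 1
[{'x': 1.35, 'y': 0.2, 'z': 3.48, 'rx': 0.45, 'ry': 1.14, 'rz': 0.12}]
```

send_rows:
  rows:
    - {"grip": 1, "x": 1.1, "y": 0.2, "z": 0, "rx": 0.4, "ry": 1.1, "rz": 0.1}
    - {"grip": 1, "x": 0, "y": 0, "z": 1.5, "rx": 0, "ry": 0, "rz": 0}
    - {"grip": 1, "x": 0, "y": 0, "z": 1.5, "rx": 0, "ry": 0, "rz": 0}
    - {"grip": 1, "x": 0, "y": 0, "z": 0, "rx": 0, "ry": 0, "rz": 0}
    - {"grip": 1, "x": 0, "y": 0, "z": 0, "rx": 0, "ry": 0, "rz": 0}
    - {"grip": 1, "x": 0, "y": 0, "z": 0, "rx": 0, "ry": 0, "rz": 0}

```text
t: 39.72
ee_pos: [0.5205, 0.2984, 0.1318]
eef_rot: [3.141, 0.001, 0.161]
contact_force: [-0.4, -0.2, -0.5]
finger_gap: 0.688
```

```bash
python3 -c "
from h import *
plan(.521,.2999,.119,.163,1)"
```

```text
rows 1
[{'x': 0.08, 'y': -0.14, 'z': 1.28, 'rx': 0.05, 'ry': 0.04, 'rz': -0.12}]
```

send_rows:
  rows:
    - {"grip": 1, "x": 0, "y": -0.1, "z": 0.6, "rx": 0, "ry": 0, "rz": 0}
    - {"grip": 1, "x": 0, "y": 0, "z": 0.4, "rx": 0, "ry": 0, "rz": 0}
    - {"grip": 1, "x": 0, "y": 0, "z": 0, "rx": 0, "ry": 0, "rz": 0}
    - {"grip": 1, "x": 0, "y": 0, "z": 0, "rx": 0, "ry": 0, "rz": 0}

```text
t: 40.22
ee_pos: [0.5207, 0.2999, 0.1221]
eef_rot: [3.141, -0.001, 0.161]
contact_force: [0.6, 0.3, -0.4]
finger_gap: 0.685
```

send_rows:
  rows:
    - {"grip": 1, "x": 0, "y": 0, "z": 0.3, "rx": 0, "ry": 0, "rz": 0}
    - {"grip": 1, "x": 0, "y": 0, "z": 0, "rx": 0, "ry": 0, "rz": 0}
    - {"grip": 1, "x": 0, "y": 0, "z": 0, "rx": 0, "ry": 0, "rz": 0}
    - {"grip": -1, "x": 0, "y": 0, "z": 0, "rx": 0, "ry": 0, "rz": 0}
    - {"grip": -1, "x": 0, "y": 0, "z": 0, "rx": 0, "ry": 0, "rz": 0}
    - {"grip": -1, "x": 0, "y": 0, "z": 0, "rx": 0, "ry": 0, "rz": 0}
    - {"grip": -1, "x": 0, "y": 0, "z": -4, "rx": 0, "ry": 0, "rz": 0}
    - {"grip": -1, "x": 0, "y": 0, "z": -3, "rx": 0, "ry": 0, "rz": 0}
    - {"grip": -1, "x": -1, "y": 4.5, "z": 0, "rx": 0, "ry": 0, "rz": 0}
    - {"grip": -1, "x": -2, "y": 4.5, "z": 0, "rx": 0, "ry": 0, "rz": 0}
    - {"grip": -1, "x": -2, "y": 4.5, "z": 0, "rx": 0, "ry": 0, "rz": 0}
    - {"grip": -1, "x": -2, "y": 4.5, "z": 0, "rx": 0, "ry": 0, "rz": 0}
    - {"grip": -1, "x": -2, "y": 4.5, "z": 1, "rx": 0, "ry": 0, "rz": 0}
    - {"grip": -1, "x": -2, "y": 4.5, "z": 1, "rx": 0, "ry": 0, "rz": 0}
    - {"grip": -1, "x": -2, "y": 4.5, "z": 2, "rx": 0, "ry": 0, "rz": 3}
    - {"grip": -1, "x": 0, "y": 3, "z": 2, "rx": 0, "ry": 0, "rz": 3}
    - {"grip": -1, "x": 0, "y": 0, "z": 0, "rx": 0, "ry": 0, "rz": 0}
    - {"grip": -1, "x": 0, "y": 0, "z": 0, "rx": 0, "ry": 0, "rz": 0}
    - {"grip": -1, "x": 0, "y": 0, "z": 0, "rx": 0, "ry": 0, "rz": 0}
    - {"grip": -1, "x": 0, "y": 0, "z": 0, "rx": 0, "ry": 0, "rz": 0}

```text
t: 42.72
ee_pos: [0.4502, -0.0698, 0.136]
eef_rot: [3.14, -0.018, 0.059]
contact_force: [-0.7, -0.5, -0.2]
finger_gap: 0.995
```

```bash
python3 stack.py .124; python3 look.py .448 -.0567 .08 .039
```

```text
stack top ([0.5208, 0.2991], 0.159, [116, 110], 0.1224) [0.5199000239372253, 0.2985999882221222]
stack side ([0.5211, 0.2991], 0.167, [117, 114], 0.1242) [0.5254999995231628, 0.30660000443458557]
42.83 [ 0.4501 -0.0699  0.1359] [ 3.14  -0.018  0.059] [0.1 0.3 0.1]
top ([0.4465, -0.0397], -1.536, [116, 75])
side ([0.4482, -0.0683], 0.045, [116, 88])
side ([0.4616, -0.2006], -0.01, [111, 116])
rows 1
[{'x': -0.21, 'y': -1.36, 'z': 5.56, 'rx': 0.09, 'ry': -0.99, 'rz': 1.11}]
```

Third layer is good. Now the fourth.

send_rows:
  rows:
    - {"grip": -1, "x": -0.1, "y": -1.2, "z": 1.5, "rx": 0.1, "ry": -1, "rz": 1.1}
    - {"grip": -1, "x": 0, "y": 0, "z": 3, "rx": 0, "ry": 0, "rz": 0}
    - {"grip": -1, "x": 0, "y": 0, "z": 1.0, "rx": 0, "ry": 0, "rz": 0}
    - {"grip": -1, "x": 0, "y": 0, "z": 0, "rx": 0, "ry": 0, "rz": 0}
    - {"grip": -1, "x": 0, "y": 0, "z": 0, "rx": 0, "ry": 0, "rz": 0}
    - {"grip": -1, "x": 0, "y": 0, "z": 0, "rx": 0, "ry": 0, "rz": 0}

```text
t: 43.68
ee_pos: [0.4513, -0.0583, 0.0824]
eef_rot: [3.14, -0.005, 0.039]
contact_force: [-0.2, -0.3, -1.8]
finger_gap: 0.997
```

```bash
python3 -c "
from h import *
plan(.448,-.0567,.033,.039,1)"
```

```text
rows 1
[{'x': -0.35, 'y': -0.18, 'z': 4.94, 'rx': 0.1, 'ry': -0.3, 'rz': 0.02}]
```

send_rows:
  rows:
    - {"grip": -1, "x": -0.3, "y": -0.2, "z": 0.5, "rx": 0, "ry": -0.3, "rz": 0}
    - {"grip": -1, "x": 0, "y": 0, "z": 2.5, "rx": 0, "ry": 0, "rz": 0}
    - {"grip": -1, "x": 0, "y": 0, "z": 1.8, "rx": 0, "ry": 0, "rz": 0}
    - {"grip": -1, "x": 0, "y": 0, "z": 0, "rx": 0, "ry": 0, "rz": 0}
    - {"grip": -1, "x": 0, "y": 0, "z": 0, "rx": 0, "ry": 0, "rz": 0}
    - {"grip": 1, "x": 0, "y": 0, "z": 0, "rx": 0, "ry": 0, "rz": 0}
    - {"grip": 1, "x": 0, "y": 0, "z": 0, "rx": 0, "ry": 0, "rz": 0}
    - {"grip": 1, "x": 0, "y": 0, "z": 0, "rx": 0, "ry": 0, "rz": 0}
    - {"grip": 1, "x": 0, "y": 0, "z": 0, "rx": 0, "ry": 0, "rz": 0}
    - {"grip": 1, "x": 0, "y": 0, "z": 0, "rx": 0, "ry": 0, "rz": 0}

```text
t: 44.92
ee_pos: [0.4523, -0.0575, 0.0382]
eef_rot: [3.137, -0.009, 0.039]
contact_force: [-0.9, -0.3, -1.1]
finger_gap: 0.686
```

send_rows:
  rows:
    - {"grip": 1, "x": 0, "y": 0, "z": -2, "rx": 0, "ry": 0, "rz": 0}
    - {"grip": 1, "x": 0, "y": 0, "z": -4, "rx": 0, "ry": 0, "rz": 0}
    - {"grip": 1, "x": 0, "y": 0, "z": -4, "rx": 0, "ry": 0, "rz": 0}
    - {"grip": 1, "x": 0, "y": 0, "z": -4, "rx": 0, "ry": 0, "rz": 0}
    - {"grip": 1, "x": 0, "y": 0, "z": -3, "rx": 0, "ry": 0, "rz": 0}
    - {"grip": 1, "x": 0, "y": 0, "z": 0, "rx": 0, "ry": 0, "rz": 0}
    - {"grip": 1, "x": 0, "y": 0, "z": 0, "rx": 0, "ry": 0, "rz": 0}
    - {"grip": 1, "x": 0, "y": 0, "z": 0, "rx": 0, "ry": 0, "rz": 0}

```text
t: 45.92
ee_pos: [0.4469, -0.0557, 0.2081]
eef_rot: [3.14, 0.0, 0.039]
contact_force: [-0.4, -0.4, -0.9]
finger_gap: 0.688
```

```bash
python3 -c "
from h import *
print(bot.get_obs()['contact_force'])
plan(.521,.2999,.22,.163,8)"
```

```text
[-0.41231678 -0.37168076 -0.91321979]
rows 8
[{'x': 1.1, 'y': -4.41, 'z': -0.16, 'rx': 0.01, 'rz': -0.89}, {'x': 1.17, 'y': -4.39, 'z': -0.16, 'rx': 0.01, 'rz': -0.89}, {'x': 1.23, 'y': -4.37, 'z': -0.15, 'rx': 0.01, 'rz': -0.89}, {'x': 1.3, 'y': -4.35, 'z': -0.15, 'rx': 0.01, 'rz': -0.89}, {'x': 1.37, 'y': -4.33, 'z': -0.15, 'rx': 0.01, 'rz': -0.89}, {'x': 1.44, 'y': -4.31, 'z': -0.15, 'rx': 0.01, 'rz': -0.89}, {'x': 1.5, 'y': -4.28, 'z': -0.15, 'rx': 0.01, 'rz': -0.89}, {'x': 1.57, 'y': -4.26, 'z': -0.15, 'rx': 0.01, 'rz': -0.89}]
```

send_rows:
  rows:
    - {"grip": 1, "x": 1.1, "y": -4.4, "z": -0.3, "rx": 0, "ry": 0, "rz": -0.9}
    - {"grip": 1, "x": 1.2, "y": -4.4, "z": -0.3, "rx": 0, "ry": 0, "rz": -0.9}
    - {"grip": 1, "x": 1.2, "y": -4.4, "z": -0.3, "rx": 0, "ry": 0, "rz": -0.9}
    - {"grip": 1, "x": 1.3, "y": -4.4, "z": -0.3, "rx": 0, "ry": 0, "rz": -0.9}
    - {"grip": 1, "x": 1.4, "y": -4.3, "z": -0.2, "rx": 0, "ry": 0, "rz": -0.9}
    - {"grip": 1, "x": 1.4, "y": -4.3, "z": 0, "rx": 0, "ry": 0, "rz": -0.9}
    - {"grip": 1, "x": 1.5, "y": -4.3, "z": 0, "rx": 0, "ry": 0, "rz": -0.9}
    - {"grip": 1, "x": 1.5, "y": -4.2, "z": 0, "rx": 0, "ry": 0, "rz": -0.9}
    - {"grip": 1, "x": 0, "y": 0, "z": 0, "rx": 0, "ry": 0, "rz": 0}
    - {"grip": 1, "x": 0, "y": 0, "z": 0, "rx": 0, "ry": 0, "rz": 0}
    - {"grip": 1, "x": 0, "y": 0, "z": 0, "rx": 0, "ry": 0, "rz": 0}
    - {"grip": 1, "x": 0, "y": 0, "z": 0, "rx": 0, "ry": 0, "rz": 0}

```text
t: 47.42
ee_pos: [0.5127, 0.3057, 0.1993]
eef_rot: [3.135, 0.034, 0.163]
contact_force: [-0.7, -0.2, -0.4]
finger_gap: 0.687
```

```bash
python3 -c "
from h import *
plan(.521,.2999,.175,.163,1)"
```

```text
rows 1
[{'x': 0.81, 'y': 0.7, 'z': 2.4, 'rx': 0.35, 'ry': 1.97}]
```

send_rows:
  rows:
    - {"grip": 1, "x": 0.6, "y": 0.6, "z": 0, "rx": 0.4, "ry": 2, "rz": 0}
    - {"grip": 1, "x": 0, "y": 0, "z": 1, "rx": 0, "ry": 0, "rz": 0}
    - {"grip": 1, "x": 0, "y": 0, "z": 1, "rx": 0, "ry": 0, "rz": 0}
    - {"grip": 1, "x": 0, "y": 0, "z": 0, "rx": 0, "ry": 0, "rz": 0}
    - {"grip": 1, "x": 0, "y": 0, "z": 0, "rx": 0, "ry": 0, "rz": 0}
    - {"grip": 1, "x": 0, "y": 0, "z": 0, "rx": 0, "ry": 0, "rz": 0}

```text
t: 48.18
ee_pos: [0.5194, 0.2987, 0.1775]
eef_rot: [-3.141, 0.001, 0.16]
contact_force: [0.1, 0.1, -0.4]
finger_gap: 0.684
```

```bash
python3 -c "
from h import *
plan(.521,.2999,.1625,.163,1)
for n in ('side','top'):
  s,P,f=cloud(n); q=P[(abs(P[...,0]-.52)<.06)&(abs(P[...,1]-.3)<.06)]
  h,e=np.histogram(q[:,2],np.arange(.12,.2,.003)); print(dict(zip(e.round(3).tolist(),h.tolist())))"
```

```text
rows 1
[{'x': 0.18, 'y': -0.09, 'z': 1.5, 'rx': -0.05, 'ry': 0.04, 'rz': -0.19}]
{0.12: 157, 0.123: 283, 0.126: 57, 0.129: 0, 0.132: 0, 0.135: 0, 0.138: 2, 0.141: 29, 0.144: 57, 0.147: 59, 0.15: 62, 0.153: 59, 0.156: 47, 0.159: 72, 0.162: 67, 0.165: 48, 0.168: 42, 0.171: 68, 0.174: 82, 0.177: 466, 0.18: 941, 0.183: 94, 0.186: 20, 0.189: 22, 0.192: 26, 0.195: 19}
{0.12: 55, 0.123: 8, 0.126: 0, 0.129: 0, 0.132: 0, 0.135: 0, 0.138: 2, 0.141: 7, 0.144: 7, 0.147: 11, 0.15: 8, 0.153: 5, 0.156: 14, 0.159: 17, 0.162: 8, 0.165: 4, 0.168: 11, 0.171: 25, 0.174: 157, 0.177: 870, 0.18: 266, 0.183: 3, 0.186: 0, 0.189: 0, 0.192: 0, 0.195: 0}
```

send_rows:
  rows:
    - {"grip": 1, "x": 0.1, "y": -0.1, "z": 0.7, "rx": 0, "ry": 0, "rz": -0.2}
    - {"grip": 1, "x": 0, "y": 0, "z": 0.5, "rx": 0, "ry": 0, "rz": 0}
    - {"grip": 1, "x": 0, "y": 0, "z": 0, "rx": 0, "ry": 0, "rz": 0}
    - {"grip": 1, "x": 0, "y": 0, "z": 0, "rx": 0, "ry": 0, "rz": 0}

```text
t: 48.78
ee_pos: [0.5204, 0.3002, 0.165]
eef_rot: [-3.141, 0.0, 0.164]
contact_force: [0.9, -0.3, -0.8]
finger_gap: 0.687
```

send_rows:
  rows:
    - {"grip": 1, "x": 0, "y": 0, "z": 0.3, "rx": 0, "ry": 0, "rz": 0}
    - {"grip": 1, "x": 0, "y": 0, "z": 0, "rx": 0, "ry": 0, "rz": 0}
    - {"grip": -1, "x": 0, "y": 0, "z": 0, "rx": 0, "ry": 0, "rz": 0}
    - {"grip": -1, "x": 0, "y": 0, "z": 0, "rx": 0, "ry": 0, "rz": 0}
    - {"grip": -1, "x": 0, "y": 0, "z": 0, "rx": 0, "ry": 0, "rz": 0}
    - {"grip": -1, "x": 0, "y": 0, "z": -4, "rx": 0, "ry": 0, "rz": 0}
    - {"grip": -1, "x": 0, "y": 0, "z": -3, "rx": 0, "ry": 0, "rz": 0}
    - {"grip": -1, "x": -1.4, "y": 4.8, "z": 0, "rx": 0, "ry": 0, "rz": 0}
    - {"grip": -1, "x": -1.4, "y": 4.8, "z": 0, "rx": 0, "ry": 0, "rz": 0}
    - {"grip": -1, "x": -1.4, "y": 4.8, "z": 0, "rx": 0, "ry": 0, "rz": 0}
    - {"grip": -1, "x": -1.4, "y": 4.8, "z": 1, "rx": 0, "ry": 0, "rz": 0}
    - {"grip": -1, "x": -1.4, "y": 4.8, "z": 1, "rx": 0, "ry": 0, "rz": 0}
    - {"grip": -1, "x": -1.4, "y": 4.8, "z": 1, "rx": 0, "ry": 0, "rz": 0}
    - {"grip": -1, "x": -1.4, "y": 4.8, "z": 1, "rx": 0, "ry": 0, "rz": 0}
    - {"grip": -1, "x": -1.4, "y": 4.8, "z": 2, "rx": 0, "ry": 0, "rz": 0}
    - {"grip": -1, "x": -1.4, "y": 4.8, "z": 2, "rx": 0, "ry": 0, "rz": 5}
    - {"grip": -1, "x": -1, "y": 4, "z": 2, "rx": 0, "ry": 0, "rz": 5}
    - {"grip": -1, "x": 0, "y": 0, "z": 0, "rx": 0, "ry": 0, "rz": 0}
    - {"grip": -1, "x": 0, "y": 0, "z": 0, "rx": 0, "ry": 0, "rz": 0}
    - {"grip": -1, "x": 0, "y": 0, "z": 0, "rx": 0, "ry": 0, "rz": 0}

```text
t: 51.28
ee_pos: [0.465, -0.2009, 0.1378]
eef_rot: [3.141, -0.019, -0.012]
contact_force: [1.1, -0.6, 0.2]
finger_gap: 0.997
```

```bash
python3 stack.py .164; python3 look.py .4617 -.2008 .08 -.014
```

```text
stack top ([0.5206, 0.3003], 0.161, [116, 111], 0.1624) [0.519599974155426, 0.29980000853538513]
stack side ([0.5205, 0.301], 0.154, [117, 113], 0.1642) [0.5198000073432922, 0.2973000109195709]
51.38 [ 0.4652 -0.2009  0.1379] [ 3.141 -0.019 -0.012] [0.2 0.6 0.2]
top ([0.4619, -0.1959], -0.012, [98, 114])
side ([0.4613, -0.221], 1.566, [72, 116])
rows 1
[{'x': -0.44, 'y': -0.02, 'z': 5.77, 'rx': 0.03, 'ry': -1.09, 'rz': 0.12}]
```

send_rows:
  rows:
    - {"grip": -1, "x": -0.4, "y": 0, "z": 1.5, "rx": 0, "ry": -1.1, "rz": 0}
    - {"grip": -1, "x": 0, "y": 0, "z": 3, "rx": 0, "ry": 0, "rz": 0}
    - {"grip": -1, "x": 0, "y": 0, "z": 1.0, "rx": 0, "ry": 0, "rz": 0}
    - {"grip": -1, "x": 0, "y": 0, "z": 0, "rx": 0, "ry": 0, "rz": 0}
    - {"grip": -1, "x": 0, "y": 0, "z": 0, "rx": 0, "ry": 0, "rz": 0}
    - {"grip": -1, "x": 0, "y": 0, "z": 0, "rx": 0, "ry": 0, "rz": 0}

```text
t: 52.22
ee_pos: [0.462, -0.2002, 0.0814]
eef_rot: [3.14, 0.001, -0.009]
contact_force: [0.1, 0.2, 0.1]
finger_gap: 0.995
```

```bash
python3 -c "
from h import *
plan(.4617,-.2008,.033,-.014,1)"
```

```text
rows 1
[{'x': -0.03, 'y': 0.05, 'z': 4.84, 'rx': 0.1, 'ry': 0.04, 'rz': 0.27}]
```

send_rows:
  rows:
    - {"grip": -1, "x": 0, "y": 0, "z": 0.5, "rx": 0, "ry": 0, "rz": 0.3}
    - {"grip": -1, "x": 0, "y": 0, "z": 2.3, "rx": 0, "ry": 0, "rz": 0}
    - {"grip": -1, "x": 0, "y": 0, "z": 2, "rx": 0, "ry": 0, "rz": 0}
    - {"grip": -1, "x": 0, "y": 0, "z": 0, "rx": 0, "ry": 0, "rz": 0}
    - {"grip": -1, "x": 0, "y": 0, "z": 0, "rx": 0, "ry": 0, "rz": 0}
    - {"grip": -1, "x": 0, "y": 0, "z": 0, "rx": 0, "ry": 0, "rz": 0}

```text
t: 52.98
ee_pos: [0.4652, -0.2024, 0.0359]
eef_rot: [3.136, -0.006, -0.016]
contact_force: [-0.7, 0.7, 0.0]
finger_gap: 0.999
```

send_rows:
  rows:
    - {"grip": -1, "x": -0.3, "y": -0.2, "z": 0.2, "rx": 0.3, "ry": -0.3, "rz": 0}
    - {"grip": -1, "x": 0, "y": 0, "z": 0, "rx": 0, "ry": 0, "rz": 0}
    - {"grip": 1, "x": 0, "y": 0, "z": 0, "rx": 0, "ry": 0, "rz": 0}
    - {"grip": 1, "x": 0, "y": 0, "z": 0, "rx": 0, "ry": 0, "rz": 0}
    - {"grip": 1, "x": 0, "y": 0, "z": 0, "rx": 0, "ry": 0, "rz": 0}
    - {"grip": 1, "x": 0, "y": 0, "z": 0, "rx": 0, "ry": 0, "rz": 0}
    - {"grip": 1, "x": 0, "y": 0, "z": 0, "rx": 0, "ry": 0, "rz": 0}

```text
t: 53.85
ee_pos: [0.4634, -0.201, 0.0357]
eef_rot: [3.139, -0.004, -0.016]
contact_force: [0.7, 0.5, -0.2]
finger_gap: 0.687
```

send_rows:
  rows:
    - {"grip": 1, "x": 0, "y": 0, "z": -2, "rx": 0, "ry": 0, "rz": 0}
    - {"grip": 1, "x": 0, "y": 0, "z": -4, "rx": 0, "ry": 0, "rz": 0}
    - {"grip": 1, "x": 0, "y": 0, "z": -4, "rx": 0, "ry": 0, "rz": 0}
    - {"grip": 1, "x": 0, "y": 0, "z": -4, "rx": 0, "ry": 0, "rz": 0}
    - {"grip": 1, "x": 0, "y": 0, "z": -4, "rx": 0, "ry": 0, "rz": 0}
    - {"grip": 1, "x": 0, "y": 0, "z": -4, "rx": 0, "ry": 0, "rz": 0}
    - {"grip": 1, "x": 0, "y": 0, "z": 0, "rx": 0, "ry": 0, "rz": 0}
    - {"grip": 1, "x": 0, "y": 0, "z": 0, "rx": 0, "ry": 0, "rz": 0}
    - {"grip": 1, "x": 0, "y": 0, "z": 0, "rx": 0, "ry": 0, "rz": 0}

```text
t: 54.98
ee_pos: [0.4593, -0.1986, 0.2566]
eef_rot: [-3.138, 0.006, -0.016]
contact_force: [0.1, -0.3, -0.2]
finger_gap: 0.687
```

```bash
python3 -c "
from h import *
print(bot.get_obs()['contact_force'])
plan(.521,.2999,.26,.163,11)"
```

```text
[ 0.11469918 -0.255304   -0.16737191]
rows 11
[{'x': 0.49, 'y': -4.54, 'z': -0.02, 'rx': -0.02, 'ry': 0.03, 'rz': -0.93}, {'x': 0.56, 'y': -4.53, 'z': -0.02, 'rx': -0.02, 'ry': 0.03, 'rz': -0.93}, {'x': 0.64, 'y': -4.52, 'z': -0.02, 'rx': -0.02, 'ry': 0.03, 'rz': -0.93}, {'x': 0.71, 'y': -4.51, 'z': -0.02, 'rx': -0.02, 'ry': 0.03, 'rz': -0.93}, {'x': 0.78, 'y': -4.5, 'z': -0.02, 'rx': -0.02, 'ry': 0.03, 'rz': -0.93}, {'x': 0.86, 'y': -4.49, 'z': -0.02, 'rx': -0.02, 'ry': 0.03, 'rz': -0.93}, {'x': 0.93, 'y': -4.47, 'z': -0.03, 'rx': -0.02, 'ry': 0.03, 'rz': -0.93}, {'x': 1.0, 'y': -4.45, 'z': -0.03, 'rx': -0.02, 'ry': 0.03, 'rz': -0.93}, {'x': 1.07, 'y': -4.44, 'z': -0.03, 'rx': -0.02, 'ry': 0.03, 'rz': -0.93}, {'x': 1.15, 'y': -4.42, 'z': -0.03, 'rx': -0.02, 'ry': 0.03, 'rz': -0.93}, {'x': 1.22, 'y': -4.4, 'z': -0.03, 'rx': -0.02, 'ry': 0.03, 'rz': -0.93}]
```

send_rows:
  rows:
    - {"grip": 1, "x": 0.5, "y": -4.5, "z": -0.2, "rx": 0, "ry": 0, "rz": -0.9}
    - {"grip": 1, "x": 0.6, "y": -4.5, "z": -0.2, "rx": 0, "ry": 0, "rz": -0.9}
    - {"grip": 1, "x": 0.6, "y": -4.5, "z": -0.2, "rx": 0, "ry": 0, "rz": -0.9}
    - {"grip": 1, "x": 0.7, "y": -4.5, "z": -0.2, "rx": 0, "ry": 0, "rz": -0.9}
    - {"grip": 1, "x": 0.8, "y": -4.5, "z": -0.2, "rx": 0, "ry": 0, "rz": -0.9}
    - {"grip": 1, "x": 0.9, "y": -4.5, "z": 0, "rx": 0, "ry": 0, "rz": -0.9}
    - {"grip": 1, "x": 0.9, "y": -4.5, "z": 0, "rx": 0, "ry": 0, "rz": -0.9}
    - {"grip": 1, "x": 1.0, "y": -4.4, "z": 0, "rx": 0, "ry": 0, "rz": -0.9}
    - {"grip": 1, "x": 1.1, "y": -4.4, "z": 0, "rx": 0, "ry": 0, "rz": -1}
    - {"grip": 1, "x": 1.1, "y": -4.4, "z": 0, "rx": 0, "ry": 0, "rz": -1}
    - {"grip": 1, "x": 1.2, "y": -4, "z": 0, "rx": 0, "ry": 0, "rz": -1}
    - {"grip": 1, "x": 0, "y": 0, "z": 0, "rx": 0, "ry": 0, "rz": 0}
    - {"grip": 1, "x": 0, "y": 0, "z": 0, "rx": 0, "ry": 0, "rz": 0}
    - {"grip": 1, "x": 0, "y": 0, "z": 0, "rx": 0, "ry": 0, "rz": 0}
    - {"grip": 1, "x": 0, "y": 0, "z": 0, "rx": 0, "ry": 0, "rz": 0}

```text
t: 56.85
ee_pos: [0.5118, 0.3056, 0.2397]
eef_rot: [-3.136, 0.05, 0.162]
contact_force: [0.8, -0.2, -0.3]
finger_gap: 0.683
```

```bash
python3 -c "
from h import *
plan(.521,.2999,.213,.163,1)"
```

```text
rows 1
[{'x': 0.95, 'y': 0.72, 'z': 2.63, 'rx': -0.33, 'ry': 2.85, 'rz': -0.04}]
```

Target TCP height for the last case is 0.164 + 0.0357 ≈ 0.200.

send_rows:
  rows:
    - {"grip": 1, "x": 0.7, "y": 0.6, "z": 0, "rx": -0.3, "ry": 2.8, "rz": 0}
    - {"grip": 1, "x": 0, "y": 0, "z": 1, "rx": 0, "ry": 0, "rz": 0}
    - {"grip": 1, "x": 0, "y": 0, "z": 1, "rx": 0, "ry": 0, "rz": 0}
    - {"grip": 1, "x": 0, "y": 0, "z": 0, "rx": 0, "ry": 0, "rz": 0}
    - {"grip": 1, "x": 0, "y": 0, "z": 0, "rx": 0, "ry": 0, "rz": 0}
    - {"grip": 1, "x": 0, "y": 0, "z": 0, "rx": 0, "ry": 0, "rz": 0}

```text
t: 57.6
ee_pos: [0.5197, 0.2986, 0.2177]
eef_rot: [-3.141, 0.002, 0.159]
contact_force: [0.0, 0.4, -0.6]
finger_gap: 0.688
```

```bash
python3 -c "
from h import *
plan(.521,.2999,.2,.163,1)
for n in ('side','top'):
  s,P,f=cloud(n); q=P[(abs(P[...,0]-.52)<.06)&(abs(P[...,1]-.3)<.06)]
  h,e=np.histogram(q[:,2],np.arange(.15,.25,.003)); print(dict(zip(e.round(3).tolist(),h.tolist())))"
```

```text
rows 1
[{'x': 0.16, 'y': -0.11, 'z': 1.77, 'rx': -0.03, 'ry': 0.12, 'rz': -0.24}]
{0.15: 41, 0.153: 59, 0.156: 72, 0.159: 109, 0.162: 338, 0.165: 101, 0.168: 1, 0.171: 0, 0.174: 0, 0.177: 0, 0.18: 8, 0.183: 30, 0.186: 61, 0.189: 67, 0.192: 53, 0.195: 64, 0.198: 57, 0.201: 66, 0.204: 77, 0.207: 43, 0.21: 55, 0.213: 72, 0.216: 92, 0.219: 603, 0.222: 937, 0.225: 50, 0.228: 25, 0.231: 24, 0.234: 25, 0.237: 15, 0.24: 30, 0.243: 16, 0.246: 19}
{0.15: 9, 0.153: 15, 0.156: 20, 0.159: 15, 0.162: 4, 0.165: 0, 0.168: 0, 0.171: 0, 0.174: 0, 0.177: 0, 0.18: 1, 0.183: 6, 0.186: 9, 0.189: 9, 0.192: 11, 0.195: 11, 0.198: 8, 0.201: 19, 0.204: 6, 0.207: 7, 0.21: 7, 0.213: 29, 0.216: 235, 0.219: 1052, 0.222: 196, 0.225: 0, 0.228: 0, 0.231: 0, 0.234: 0, 0.237: 0, 0.24: 0, 0.243: 0, 0.246: 0}
```

send_rows:
  rows:
    - {"grip": 1, "x": 0.1, "y": -0.1, "z": 0.8, "rx": 0, "ry": 0, "rz": -0.2}
    - {"grip": 1, "x": 0, "y": 0, "z": 0.7, "rx": 0, "ry": 0, "rz": 0}
    - {"grip": 1, "x": 0, "y": 0, "z": 0, "rx": 0, "ry": 0, "rz": 0}
    - {"grip": 1, "x": 0, "y": 0, "z": 0, "rx": 0, "ry": 0, "rz": 0}

```text
t: 58.2
ee_pos: [0.5206, 0.3, 0.2018]
eef_rot: [-3.141, 0.002, 0.163]
contact_force: [-0.3, -0.4, -1.0]
finger_gap: 0.684
```

send_rows:
  rows:
    - {"grip": 1, "x": 0, "y": 0, "z": 0.2, "rx": 0, "ry": 0, "rz": 0}
    - {"grip": 1, "x": 0, "y": 0, "z": 0, "rx": 0, "ry": 0, "rz": 0}
    - {"grip": -1, "x": 0, "y": 0, "z": 0, "rx": 0, "ry": 0, "rz": 0}
    - {"grip": -1, "x": 0, "y": 0, "z": 0, "rx": 0, "ry": 0, "rz": 0}
    - {"grip": -1, "x": 0, "y": 0, "z": 0, "rx": 0, "ry": 0, "rz": 0}
    - {"grip": -1, "x": 0, "y": 0, "z": -4, "rx": 0, "ry": 0, "rz": 0}
    - {"grip": -1, "x": 0, "y": 0, "z": -4, "rx": 0, "ry": 0, "rz": 0}
    - {"grip": -1, "x": 0, "y": 4.5, "z": 0, "rx": 0, "ry": 0, "rz": 0}
    - {"grip": -1, "x": 0, "y": 4.5, "z": 0, "rx": 0, "ry": 0, "rz": 0}
    - {"grip": -1, "x": 0, "y": 4.5, "z": 0, "rx": 0, "ry": 0, "rz": 0}
    - {"grip": -1, "x": 0, "y": 4.5, "z": 0, "rx": 0, "ry": 0, "rz": 0}
    - {"grip": -1, "x": 0, "y": 4.5, "z": 0, "rx": 0, "ry": 0, "rz": 0}
    - {"grip": -1, "x": 0, "y": 4.5, "z": 0, "rx": 0, "ry": 0, "rz": 0}
    - {"grip": -1, "x": 0, "y": 0, "z": 0, "rx": 0, "ry": 0, "rz": 0}
    - {"grip": -1, "x": 0, "y": 0, "z": 0, "rx": 0, "ry": 0, "rz": 0}
    - {"grip": -1, "x": 0, "y": 0, "z": 0, "rx": 0, "ry": 0, "rz": 0}

```text
t: 60.2
ee_pos: [0.567, 0.0276, 0.2847]
eef_rot: [-3.141, -0.004, 0.166]
contact_force: [-0.3, -1.0, 0.4]
finger_gap: 0.999
```

```bash
python3 stack.py .204; python3 look.py
python3 - <<'E'
from h import *
for n in ("side","top"):
    s,P,f=cloud(n); cv2.imwrite(f"pics/{n}_end.png",s["color"])
E
```

```text
stack top ([0.5208, 0.2988], 0.164, [116, 111], 0.2024) [0.5199999809265137, 0.29820001125335693]
stack side ([0.5218, 0.2955], 0.158, [116, 105], 0.2042) [0.51910001039505, 0.2770000100135803]
60.3 [0.567  0.0278 0.2847] [-3.141 -0.004  0.166] [-0.1  0.5  0.5]
```

View pics/side_end.png

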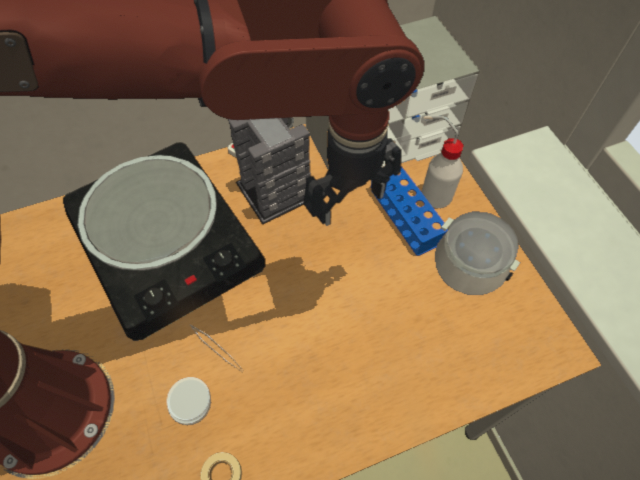

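The side view shows a square five-case column on the mat around (270,165), with no case left on the bench and the gripper clear at about (350,190). The top face measures (0.521, 0.299) with yaw 0.16, which matches the mat. Handing in.

```bash
python3 -c "
from plant import workorder
print(workorder.sign_off())"
```

```text
the job is handed in; nothing more can be done
None
```

All five cases are stacked in one column on the mat, and the job is handed in at about 60 s on the robot's clock. sign_off reports no verdict.

- **Weighing:** I lifted each case. Two were full (about 7.3 N at the wrist) and three were empty (about 1 N or less). The two full cases are at the bottom and the three empty ones on top.
- **Last checks:** The top camera puts the top case's centre at (0.521, 0.299) with yaw 0.164. The mat is at (0.5206, 0.2999) with yaw 0.163. The top face is at about 204 mm, as expected for five layers. Each layer measured within about 2 mm of the mat's centre, and the gripper was clear.
- **Side camera:** For the top case it gave y = 0.2955, about 4 mm off, but the arm was partly hiding the face. I trusted the top view, which was clear.
- **Things that went differently:**
  - The first grip was 16 mm off-centre, so I opened and regripped.
  - An empty case was knocked aside to about (0.660, 0.086) mid-run. I found it again and picked it up there.
- **Not checked:** I did not measure the timer and beaker again at the end. The arm was never brought close to them.

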